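Put the toddler's dishes away and lock the drawer

TASK

Pull the white drawer open and put the toddler's dishes that are out on the worktop (whichever there are of the two orange bowls, the lidded sippy cup and the small wooden spoon) into it, bowls and cup upright, then push the drawer fully shut. Then take the green key out of its wooden holder and with its blade turn the slotted brass lock on top of the drawer unit a quarter turn clockwise, all the way to its stop, and stand the key back in its holder. Turn the lock only with the key, and leave the other things on the worktop and the unit where they are.

Things in the scene. Friction and masses are not known exactly. Their poses are not given: they have to be found in the camera images.
- drawer_in (a point): Centre of the drawer's floor, on its dark ribbed liner, 22 mm up. x to the drawer's back, y left, z up. Inside: front panel at x = -105 mm, back wall at +97 mm, 358 mm wide (y). Over the floor, side and back walls rise 35 mm, front panel (12 mm thick) 63 mm, a steel catch on the left wall (x = -51 to -41 mm) 75 mm. The unit clears 78 mm over the floor; open, only x < -105 mm + opening is uncovered.
- drawer (a joint): Opening of the drawer in m: 0 is fully shut, 0.175 fully open; it starts 0 to 0.025 open. It opens towards -x of drawer_in and is pushed shut along +x; it slides with about 1.5 N of friction and has no spring.
- drawer_handle (a point): Middle of the drawer's steel bar handle, 120 mm long (along y), 8 mm thick (along x) and 12 mm high, its centre 76 mm over the worktop. The bar's centre lies 30 mm in front of the panel's outer face. Axes as drawer_in. It can be gripped from above across its 8 mm (26 mm of room behind it) and pushed with closed fingers from its front (-x) side.
- unit: White drawer unit fixed on the worktop, 250 mm deep (x), 400 mm wide (y), 112 mm high. Origin at the centre of its underside; its front is at x = -125 mm; x points to its back, y left, z up. The lock and the key's holder stand on its top.
- lock_slot (a point): Centre of the slot's floor in the round brass lock on the unit's top, 116 mm above the worktop; z up, x along the slot, turning with the lock. Slot 50 mm long, open at both ends, 8 mm wide, 10 mm deep (mouth 10 mm above this point). The lock is about 60 mm across and turns about the vertical through this point. A green dot marks the slot's unlocked, a red dot its locked direction.
- lock (a joint): Angle of the lock in rad: 0 unlocked (slot along the unit's x), 1.571 locked, at the stop (slot along the unit's y). Grows clockwise from above; starts at 0 to 0.2; 0.05 N m of friction, stays where left; the blade has 0.11 rad of play. The key may be taken out and put in again part-way, either way round. Locked, a cam bars the drawer; turned while open, it keeps it from shutting.
- key: Green key with steel blade, 78 mm high, 60 g, upright in its holder. Origin at the middle of the blade's lower end, z up. Blade 36 mm (x) by 4 mm (y), z = 0 to 24 mm; collar 46 by 22 mm, z = 24 to 32 mm; grip 36 mm (x) by 14 mm (y), z = 32 to 78 mm, to be gripped across the 14 mm. In the holder the collar rests on its top (origin 6 mm above the holder's). Same after a half turn.
- holder: Wooden block fixed on the unit's top (at 112 mm above the worktop), 70 mm (x) by 40 mm (y) by 30 mm high, with a slot 44 mm (x) by 10 mm (y) right through it from the top for the key's blade. Origin at the centre of its underside; the slot runs along its x.
- bowl_a: Orange toddler bowl, round, 84 mm across at the rim, 72 mm at the foot, 42 mm high, wall 8 mm thick, floor 6 mm thick, about 90 g. Origin at the centre of its underside. Can be taken by the rim from above. May be absent.
- bowl_b: Second orange bowl, the same as bowl_a. May be absent.
- cup: Small clear sippy cup with a blue screw-top lid, 66 mm across, about 71 mm high in all, about 100 g. Origin at the centre of its underside, z up. The lid's top is at z = 52 mm; on it stands a flat spout 36 mm (x) by 14 mm (y), up to z = 70 mm, by which it can be lifted. May be absent.
- spoon: Small wooden spoon lying flat, 120 mm long (x), 12 mm thick, about 30 g. Origin under the middle of its length; handle 14 mm wide from x = -60 to +28 mm, round head 36 mm across centred at x = +42 mm. May be absent.
- plate: Bystander: stainless plate with raised rim, 150 mm across, 18 mm high.
- mug: Bystander: blue mug, 80 mm across, 90 mm high.
- jar: Bystander: amber glass jar, 72 mm across, 120 mm high.
- spray: Bystander: green bottle, 66 mm across, 200 mm high.
- brush: Bystander: dish brush lying on the worktop.
- tin: Bystander: steel tin, 60 mm across, 50 mm high, on the unit's top.
- fruitbowl: Bystander: white ceramic bowl, 160 mm across, 60 mm high.
Things that resemble listed ones, but are neither listed nor needed, are in the scene too. Of the things that look like the spoon, the smaller one is meant. What is shaped like the bowl_a but pink is not meant.

How it is judged:
By the outcome, as a careful person would: the job done as asked, in the order asked, and still so for the second after the job is handed in, with the robot touching nothing.
Of bowl_a, bowl_b, cup, spoon only 3 to 4 are there at a start; the rules pass over those that are not, and their reading is None.
At some moment in a run one of bowl_a, bowl_b, cup, spoon may be knocked a few centimetres aside while the robot is not near it.
It also fails if it takes over 208 s, if anything falls off the work surface, if the arm or the gripper's body presses on something with over 40 N, if the wrist force passes 120 N, or if a joint passes its speed limit or range.

ROBOT

A 6-joint arm with a two-finger parallel gripper is mounted at the origin on the work surface. World frame = base frame: x ahead of the robot, y to its left, z up, the work surface at z = 0. Lengths are in m, angles in rad, forces in N, time in s.
With the tool pointing down it reaches from about 0.25 to 0.725 m from the base axis. Payload 4 kg.
Tool frame: the origin (TCP) lies midway between the tips of the shut fingers; the grasp point (between the pads) lies pinch_z behind it (pinch_z is the distance from the TCP to the grasp point, in m); z points along the fingers, y is the direction in which the jaws open and shut (so a half turn about z gives the same grasp; the last joint's range is limited). The gripper opens to 85 mm and grips with 20 to 120 N. Pads are 22 mm wide; open, the fingers measure 114 mm over their backs; the gripper's body (76 mm by 85 mm) begins 54 mm behind the grasp point. The pads swing forward as they close: fully open they stand 13 mm farther back than shut.
Start: joints at [-1.342, 0.241, 0.005, 1.335, 0, 1.571], TCP at [0.113, -0.487, 0.231] pointing down, gripper open.
Joint ranges: [-2.72, 2.72], [-1.05, 1.87], [-1.09, 1.28], [-1.99, 2.15], [-1.42, 1.44], [-3.14, 3.14]. Speed limits (rad/s): [2.79, 2.79, 3.14, 3.14, 3.14, 3.14].

INTERFACE

Orientations are given as a unit quaternion [x, y, z, w].
In Python, from workcell import * gives the robot as it stands.
- The arm moves only by the tool move_arm, never from a script. Its argument "motion" is a list of rows, each a list of 3 entries, a list of its own where there are three numbers: the finger opening in mm, from 0 to 85.4, then the shift along the tool's x, y, z in units of 50 mm (1.0 is 50 mm), then the turn about the tool's z in units of 6 degrees (1.0 is 6 degrees). In form: [[claw, [dx, dy, dz], roll], ...]. A call has exactly 10 rows; each row is the pose to reach, as a shift and turn from the pose commanded when the call began, along the tool's axes at that moment; what a row does not reach only later rows make up. A row lasts 1/10 s, in which the tool goes at most 50 mm and 8.59 degrees, less where a joint would pass 70% of its speed; a pose out of reach is approached as far as the arm can. A call with a gripper value outside its range is refused whole. The fingers move at their own pace and stop on an object; the grip force is fixed at half the most. Time passes only in rows, so rows that repeat a pose let the fingers close, or fill a call up. It gives the time, the measured TCP pose, the force and the opening at its end, in the units of the state.
- get_obs(): the state, without advancing time (a new reading comes with each control period).
- camera(name): name is "scene" or "side" or "wrist"; returns a dict with "color" (400x640x3 uint8, red, green, blue), "fx", "fy", "cx", "cy" (pixels), "rvec" (rotation vector, rad) and "tvec" (3), from world to camera coordinates, as OpenCV has them; the wrist camera has in their place "mount" (4x4, takes a point from camera to tool coordinates, whose origin is the TCP and whose axes are the flange's). Camera axes: x right, y down, z forward; pixel columns grow to the right and rows downward; lengths in m; the calibration is good to about 2 mm. A picture is of the moment at which its call begins: read the wrist's pose just before it. There is no depth.
- job_done(): hands the job in, once; it reports no verdict.
The state is a dict: "clock": time; "joint_pos": joint angles; "joint_vel": joint speeds; "tau": joint torques, N m; "eef_pos": TCP position; "tool_rot": TCP orientation; "ft_force": force on the tool from outside, world axes, zero at the start; "ft_torque": the same for the moment, N m; "grip_width": finger opening in m.
Only numpy, scipy, OpenCV 4.12 (cv2) and the standard library are available. Lean on these libraries where they do the work, as an engineer would, in place of code of your own. Each camera call takes 0.05 s, during which the arm holds its last target.

## Working session

There is one attempt and no reset: what is moved stays moved. The work goes in short steps, Python scripts to look and compute and a tool call to move; the robot and the scene stay as the last step left them, time stands still between calls to the robot, and variables do not carry over. Pictures are saved under pics/ and viewed, and the job is handed in when it is done.

Besides the shell and the picture viewer there is one more tool, called as name(argument=value, ...) on one line, values as JSON. move_arm: Moves the arm, as the interface text tells. Its arguments: {"type":"object","properties":{"motion":{"type":"array","items":{"type":"array"}}},"required":["motion"]}

```bash
ls; mkdir -p pics; cat > h.py <<'E'
from workcell import *
import numpy as np, cv2
from scipy.spatial.transform import Rotation as R
def cam(name,fn=None):
    o=get_obs(); c=camera(name)
    if fn: cv2.imwrite('pics/'+fn,c['color'][:,:,::-1])
    K=np.array([[c['fx'],0,c['cx']],[0,c['fy'],c['cy']],[0,0,1.]])
    if 'mount' in c:
        T=np.eye(4);T[:3,:3]=R.from_quat(o['tool_rot']).as_matrix();T[:3,3]=o['eef_pos']
        W=T@np.array(c['mount'])
    else:
        E=np.eye(4);E[:3,:3]=cv2.Rodrigues(np.array(c['rvec'],float))[0];E[:3,3]=np.ravel(c['tvec']);W=np.linalg.inv(E)
    return c['color'],K,W
def onplane(K,W,u,v,z):
    d=W[:3,:3]@np.linalg.inv(K)@np.array([u,v,1.]); p=W[:3,3]
    return p+d*(z-p[2])/d[2]
def proj(K,W,P):
    q=np.linalg.inv(W)@np.append(P,1); q=K@q[:3]; return q[:2]/q[2]
E
python3 - <<'E'
from h import *
for n in ('scene','side','wrist'):
    c,K,W=cam(n,n+'0.png'); print(n,K[0,0],K[1,1],K[:2,2],W.round(3).tolist())
o=get_obs();print(o)
E
```

```text
pics
scene 433.980593043374 433.980593043374 [316.15423204 200.95684289] [[0.836, 0.311, -0.453, 1.162], [0.549, -0.488, 0.678, -0.9], [-0.01, -0.815, -0.579, 0.906], [0.0, 0.0, 0.0, 1.0]]
side 362.75137400300355 362.75137400300355 [320.26321364 198.08012296] [[0.899, -0.32, 0.3, 0.139], [-0.439, -0.662, 0.608, -0.771], [0.004, -0.678, -0.735, 1.049], [0.0, 0.0, 0.0, 1.0]]
wrist 289.80211401036695 289.80211401036695 [319.03269016 198.65882546] [[0.227, -0.931, -0.287, 0.187], [-0.974, -0.217, -0.065, -0.469], [-0.001, 0.294, -0.956, 0.374], [0.0, 0.0, 0.0, 1.0]]
{'clock': 0.15, 'joint_pos': array([-1.34201579e+00,  2.41273547e-01,  4.03844957e-03,  1.33523629e+00,
        5.37863403e-06,  1.57080938e+00]), 'joint_vel': array([-0.0003616 , -0.00282872,  0.00139377, -0.00077641,  0.00116602,
        0.00108051]), 'tau': array([-9.89536602e-04, -3.72635329e+01,  2.52638251e+01,  1.23562716e-02,
        2.12694502e-06,  1.46676314e-06]), 'eef_pos': array([ 0.11328502, -0.48649233,  0.23060251]), 'tool_rot': array([ 9.93464961e-01,  1.14134437e-01, -9.29299922e-05, -8.32361181e-04]), 'ft_force': array([ 0.3721326 ,  0.83440214, -0.50436114]), 'ft_torque': array([ 0.00487885, -0.0631468 , -0.05237327]), 'grip_width': 0.08562086294860524}
```

View pics/scene0.png

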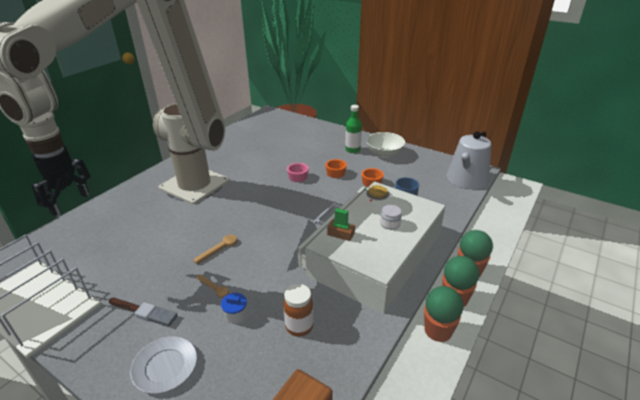

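View pics/side0.png

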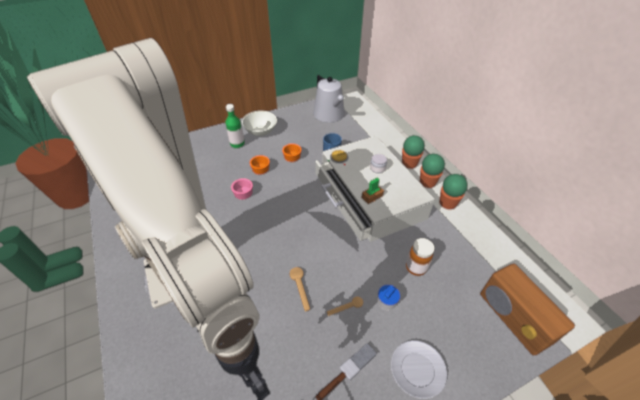

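View pics/wrist0.png

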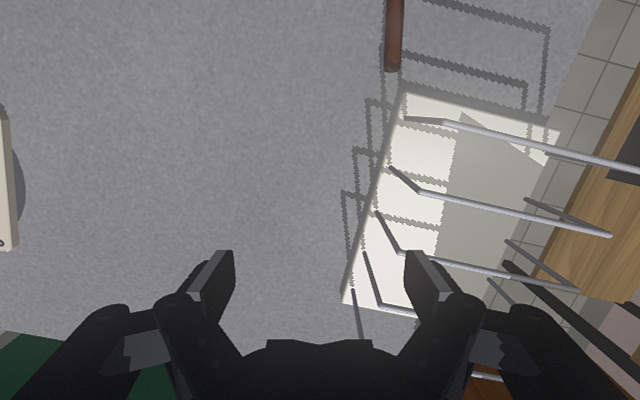

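```bash
python3 - <<'E'
import cv2
a=cv2.imread('pics/scene0.png');b=cv2.imread('pics/side0.png')
def cr(i,x0,y0,x1,y1,fn,s): cv2.imwrite('pics/'+fn,cv2.resize(i[y0:y1,x0:x1],None,fx=s,fy=s,interpolation=cv2.INTER_CUBIC))
cr(a,270,90,470,240,'sc1.png',4);cr(a,180,180,380,330,'sc2.png',4)
cr(b,220,90,460,250,'sd1.png',3.3);cr(b,260,220,460,370,'sd2.png',4)
E
```

```text
(no output)
```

View pics/sc1.png

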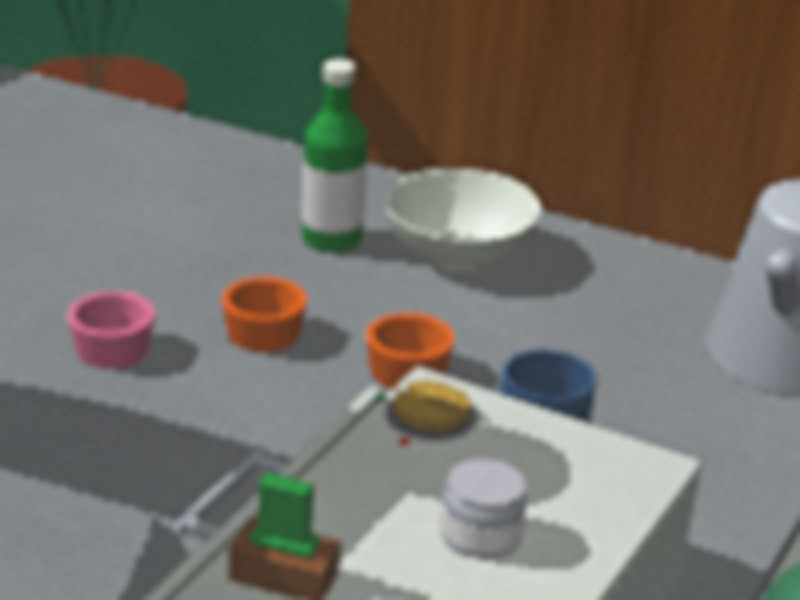

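View pics/sc2.png

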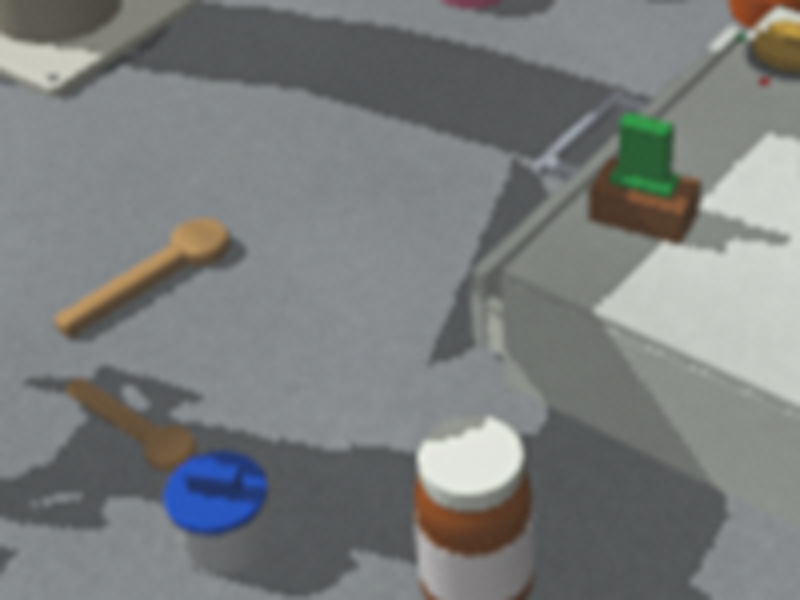

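View pics/sd1.png

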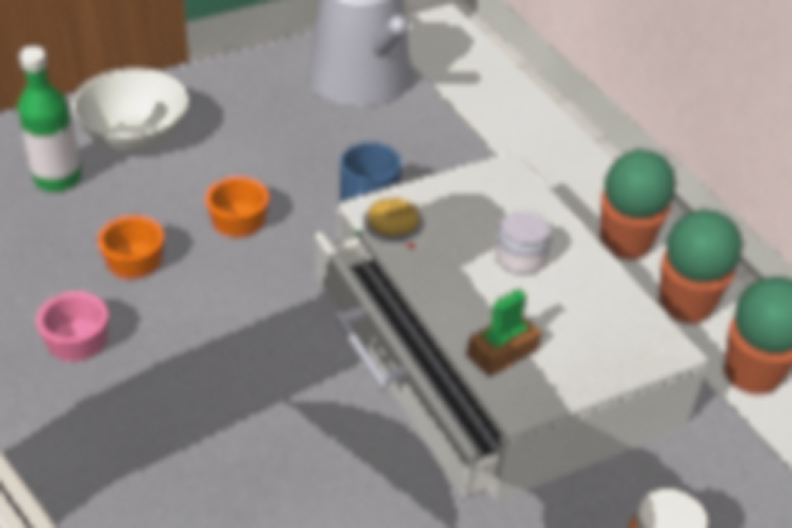

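View pics/sd2.png

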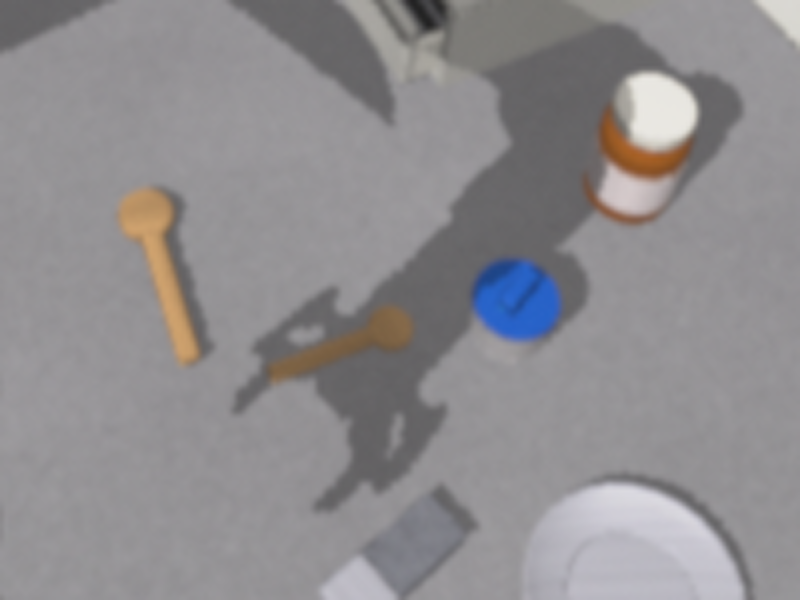

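```bash
cat >> h.py <<'E'
def mask(c,lo,hi):
    h=cv2.cvtColor(c,cv2.COLOR_RGB2HSV); return cv2.inRange(h,np.array(lo),np.array(hi))
def blobs(m,amin=20):
    n,l,s,ce=cv2.connectedComponentsWithStats(m)
    return [(s[i],ce[i],l==i) for i in range(1,n) if s[i,4]>=amin]
E
python3 - <<'E'
from h import *
S={n:cam(n) for n in('scene','side')}
pts={'side':{'BL':(373,137),'FL':(323.6,153),'BR':(434.5,200.6),'FR':(373,222.4)},'scene':{'BL':(373.7,182),'BR':(444.5,205.5),'FR':(306,249)}}
for n in pts:
    for k,p in pts[n].items(): print(n,k,onplane(*S[n][1:],*p,.112).round(3))
for n in S:
    c,K,W=S[n]
    for nm,lo,hi,z in(('orange',(5,200,150),(14,255,255),.03),('wood',(8,90,80),(18,190,255),.012),('blue',(108,180,60),(125,255,255),.052),('green',(55,150,60),(75,255,255),.17)):
        for s,ce,m in blobs(mask(c,lo,hi)):
            p=onplane(K,W,*ce,z)
            if not(0<p[0]<.85 and -.7<p[1]<.7):continue
            ys,xs=np.nonzero(m); P=np.array([onplane(K,W,x,y,z)[:2] for x,y in zip(xs,ys)])
            q=P-P.mean(0); w,v=np.linalg.eigh(q.T@q); t=q@v[:,1]
            print(n,nm,s[:5],ce.round(1),p.round(3),'len',np.ptp(t).round(3),'wid',np.ptp(q@v[:,0]).round(3),'dir',v[:,1].round(2),'ends',(P.mean(0)+v[:,1]*t.min()).round(3),(P.mean(0)+v[:,1]*t.max()).round(3))
E
```

```text
side BL [0.872 0.22  0.112]
side FL [0.641 0.218 0.112]
side BR [ 0.876 -0.18   0.112]
side FR [ 0.631 -0.17   0.112]
scene BL [0.644 0.226 0.112]
scene BR [0.89  0.224 0.112]
scene FR [ 0.643 -0.174  0.112]
scene orange [339 161   7   9  42] [341.7 165. ] [0.428 0.386 0.03 ] len 0.062 wid 0.024 dir [-0.5   0.86] ends [0.443 0.359] [0.412 0.412]
scene orange [327 163  11   7  22] [330.3 167.5] [0.4   0.345 0.03 ] len 0.06 wid 0.027 dir [-0.96  0.29] ends [0.424 0.337] [0.367 0.355]
scene orange [373 170   9  10  50] [377.7 174.8] [0.58  0.396 0.03 ] len 0.068 wid 0.031 dir [-0.37  0.93] ends [0.592 0.365] [0.568 0.428]
scene orange [363 172   9   8  24] [366.  176.8] [0.55  0.359 0.03 ] len 0.056 wid 0.023 dir [-0.91  0.42] ends [0.57 0.35] [0.519 0.374]
scene wood [325 159  22  19 212] [335.4 168.6] [0.406 0.374 0.012] len 0.141 wid 0.085 dir [-0.59  0.8 ] ends [0.444 0.323] [0.36  0.437]
scene wood [362 168  22  19 175] [370.6 176.1] [0.549 0.399 0.012] len 0.136 wid 0.083 dir [-0.38  0.92] ends [0.577 0.332] [0.525 0.458]
scene wood [328 220  26  20 159] [342.8 230.9] [0.628 0.054
[... 2786 characters left out ...]
[328 297  35  18 179] [347.8 305.2] [ 0.443 -0.35   0.012] len 0.114 wid 0.032 dir [-1.    0.06] ends [ 0.49  -0.353] [ 0.376 -0.346]
side wood [319 373  26  25 162] [331.1 384.9] [ 0.294 -0.527  0.012] len 0.083 wid 0.014 dir [-0.97 -0.23] ends [ 0.336 -0.518] [ 0.256 -0.537]
side blue [379 286  20  18 282] [388.7 294.5] [ 0.558 -0.39   0.052] len 0.058 wid 0.056 dir [-0.94 -0.33] ends [ 0.586 -0.38 ] [ 0.531 -0.399]
side green [226 113  14  17 159] [232.2 121.9] [0.36  0.494 0.17 ] len 0.117 wid 0.049 dir [0.18 0.98] ends [0.351 0.444] [0.372 0.559]
side green [368 179  10  15  89] [373.1 186.2] [ 0.684 -0.072  0.17 ] len 0.073 wid 0.028 dir [0.71 0.71] ends [ 0.66  -0.097] [ 0.711 -0.045]
```

```bash
cat >> h.py <<'E'
def pose():
    o=get_obs(); M=R.from_quat(o['tool_rot']).as_matrix(); return o['eef_pos'],np.degrees(np.arctan2(M[1,0],M[0,0])),M,o
def need(x,y,z,psi):
    p,a,M,o=pose(); d=M.T@(np.array([x,y,z])-p)/.05; r=(a-psi+180)%360-180
    print('at',p.round(4),'psi',round(a,2),'t',round(o['clock'],2),'w',round(o['grip_width'],4),'F',o['ft_force'].round(1),'j',o['joint_pos'].round(2),'-> shift',d.round(3),'roll',round(r/6,3))
E
python3 -c "
from h import *
need(.48,.02,.36,0)"
```

```text
at [ 0.1133 -0.4867  0.2309] psi 13.11 t 0.25 w 0.085 F [-0.   0.5 -0.4] j [-1.34  0.24  0.    1.34  0.    1.57] -> shift [ 9.44  -8.209 -2.574] roll 2.185
```

move_arm(motion=[[85,[0.95,-0.6,-0.5],0.5],[85,[1.9,-1.4,-0.9],1.0],[85,[2.7,-2.1,-1.3],1.5],[85,[3.4,-2.8,-1.7],2.0],[85,[4.1,-3.5,-2.1],2.19],[85,[4.8,-4.2,-2.57],2.19],[85,[5.5,-4.8,-2.57],2.19],[85,[6.2,-5.4,-2.57],2.19],[85,[6.9,-6.0,-2.57],2.19],[85,[7.6,-6.6,-2.57],2.19]])

```text
clock: 1.25
eef_pos: [0.3938, -0.099, 0.36]
tool_rot: [1.0, -0.0, 0.001, 0.0]
ft_force: [0.4, -0.8, 0.9]
grip_width: 0.0852
```

```bash
python3 -c "
from h import *
need(.48,.02,.36,0)"
```

```text
at [ 0.3938 -0.099   0.36  ] psi -0.03 t 1.25 w 0.0852 F [ 0.4 -0.8  0.9] j [-0.25  0.03  0.09  1.63 -0.    2.9 ] -> shift [ 1.723e+00 -2.381e+00  1.000e-03] roll -0.005
```

move_arm(motion=[[85,[0.7,-0.5,0],0],[85,[1.4,-0.9,0],0],[85,[2.0,-1.2,0],0],[85,[2.4,-1.5,0],0],[85,[2.4,-1.5,0],0],[85,[2.4,-1.5,0],0],[85,[2.4,-1.5,0],0],[85,[2.4,-1.5,0],0],[85,[2.4,-1.5,0],0],[85,[2.4,-1.5,0],0]])

```text
clock: 2.25
eef_pos: [0.5126, -0.0264, 0.3598]
tool_rot: [1.0, -0.001, 0.0, 0.0]
ft_force: [0.1, 0.1, 0.3]
grip_width: 0.085
```

```bash
python3 -c "
from h import *
need(.48,.02,.36,0)
cam('wrist','w1.png')"
```

```text
at [ 0.5126 -0.0264  0.3598] psi -0.08 t 2.25 w 0.085 F [0.1 0.1 0.3] j [-0.05  0.25  0.35  1.67 -0.    3.09] -> shift [-0.654 -0.928 -0.004] roll -0.014
```

View pics/w1.png

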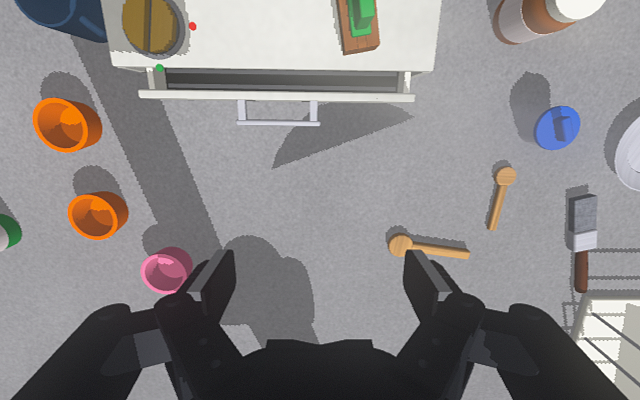

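```bash
python3 - <<'E'
from h import *
c,K,W=cam('wrist')
for n,u,v,z in[('hL',238,121.5,.082),('hR',319,121.5,.082),('pL',140,94,.085),('pR',414,99,.085),('uL',111,67,.112),('uR',436,69.5,.112),('green',159,68,.112),('red',192,26,.112),('lockc',152,20,.126)]:
    print(n,onplane(K,W,u,v,z).round(4))
for nm,lo,hi,z in(('orange',(4,170,120),(14,255,255),.035),('wood',(10,80,80),(20,190,255),.012),('blue',(105,140,60),(125,255,255),.052),('green',(55,130,60),(75,255,255),.16),('red',(0,180,120),(3,255,255),.112),('brass',(18,100,60),(28,255,255),.12)):
    for s,ce,m in blobs(mask(c,lo,hi),15):
        ys,xs=np.nonzero(m);P=np.array([onplane(K,W,x,y,z)[:2] for x,y in zip(xs,ys)])
        (ct,wh,an)=cv2.minAreaRect((P*1000).astype(np.float32))
        print(nm,s,ce.round(1),onplane(K,W,*ce,z).round(4),'rect',np.round(ct,1),np.round(wh,1),round(an,1))
im=cv2.imread('pics/w1.png')[0:130,80:460];cv2.imwrite('pics/w1c.png',cv2.resize(im,None,fx=2.1,fy=2.1,interpolation=cv2.INTER_CUBIC))
E
```

```text
hL [0.5721 0.0876 0.082 ]
hR [ 0.572  -0.0262  0.082 ]
pL [0.6085 0.2168 0.085 ]
pR [ 0.6016 -0.1559  0.085 ]
uL [0.6387 0.2313 0.112 ]
uR [ 0.6354 -0.1715  0.112 ]
green [0.6375 0.172  0.112 ]
red [0.6834 0.1252 0.112 ]
lockc [0.6861 0.1647 0.126 ]
orange [ 36  98  66  52 605] [ 87.7 123.8] [0.5671 0.3357 0.035 ] rect [576.3 355.7] [91.4 64.8] 36.4
orange [  36  102   48   48 1455] [ 58.  126.8] [0.5626 0.3834 0.035 ] rect [563.8 380.1] [71.5 71.7] 81.5
orange [  68  194   60   46 1668] [ 96.7 216.7] [0.4122 0.3566 0.035 ] rect [410.4 354.9] [102.2  83.6] 83.6
wood [123   0  27  51 738] [136.8  22.8] [0.7122 0.2457 0.012 ] rect [712.1 247.7] [37.3 68.3] 77.8
wood [150   0  27  53 955] [162.1  26.3] [0.7075 0.2087 0.012 ] rect [705.7 207.6] [37.4 72.5] 78.0
wood [338   0  42  55 985] [357.4  33. ] [ 0.6984 -0.0843  0.012 ] rect [709.  -86.6] [73.4 54.8] 8.5
wood [496   0   9  14  33] [499.5   6.2] [ 0.7331 -0.2922  0.012 ] rect [ 733.5 -292.2] [ 4.6 17.6] 70.8
wood [522   0  54  34 865] [541.2  16.4] [ 0.7199 -0.3565  0.012 ] rect [ 716.3 -361. ] [86.3 39.2] 62.6
wood [ 72 101  29  2
[... 715 characters left out ...]
14  12 119] [366.9   4.3] [ 0.6912 -0.0755  0.16  ] rect [690.1 -75.2] [13.8  9.8] 89.9
green [353  30  15   7  37] [357.9  33.1] [ 0.6649 -0.0673  0.16  ] rect [663.8 -68.9] [15.1  5.5] 78.4
green [156  64   7   8  41] [159.2  67.5] [0.6319 0.1473 0.16  ] rect [631.9 147.1] [6.9 6.4] 42.6
green [  7 226  14  22 163] [ 14.1 236.9] [0.4315 0.3672 0.16  ] rect [431.2 367.5] [14.7 35.9] 68.9
red [190  23   6   7  36] [192.4  26. ] [0.6834 0.1247 0.112 ] rect [683.4 124.6] [6.2 6.3] 89.9
brass [ 123    0   26   51 1104] [136.4  21.8] [0.6858 0.1862 0.12  ] rect [684.5 187.5] [28.6 53. ] 78.7
brass [ 150    0   26   53 1130] [161.6  26.2] [0.6813 0.1576 0.12  ] rect [679.7 156.4] [28.6 56.3] 78.2
```

View pics/w1c.png

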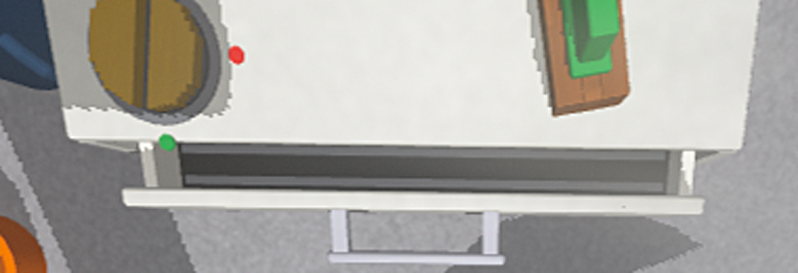

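```bash
python3 - <<'E'
import workcell
print([ (n,getattr(workcell,n)) for n in dir(workcell) if not n.startswith('_') and not callable(getattr(workcell,n))])
from h import *
need(.574,.031,.13,90)
E
```

```text
[('pinch_z', 0.0187)]
at [ 0.5128 -0.0262  0.3597] psi -0.06 t 2.35 w 0.0848 F [0.1 0.2 0.2] j [-0.05  0.26  0.35  1.67  0.    3.09] -> shift [ 1.221 -1.146  4.594] roll -15.011
```

move_arm(motion=[[26,[0.2,-0.2,0.4],-1.43],[26,[0.4,-0.4,0.8],-2.86],[26,[0.6,-0.6,1.2],-4.29],[26,[0.8,-0.8,1.6],-5.7],[26,[1.0,-1.0,2.0],-7.1],[26,[1.22,-1.15,2.4],-8.5],[26,[1.22,-1.15,2.8],-9.9],[26,[1.22,-1.15,3.2],-11.3],[26,[1.22,-1.15,3.6],-12.7],[26,[1.22,-1.15,3.8],-14.1]])

```text
clock: 3.35
eef_pos: [0.5729, 0.0314, 0.1672]
tool_rot: [0.738, 0.675, -0.001, -0.001]
ft_force: [-0.4, -0.4, -0.4]
grip_width: 0.0263
```

```bash
python3 - <<'E'
from h import *
need(.574,.031,.058,89.5)
c,K,W=cam('wrist','w2.png')
E
```

```text
at [0.5729 0.0314 0.1672] psi 84.91 t 3.35 w 0.0263 F [-0.4 -0.4 -0.4] j [0.05 0.42 0.09 1.25 0.   1.71] -> shift [-0.006  0.03   2.184] roll -0.764
```

View pics/w2.png

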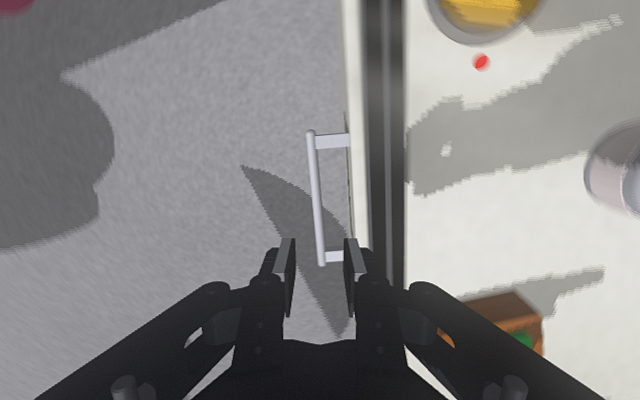

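```bash
python3 - <<'E'
from h import *
c,K,W=cam('wrist')
for u,v in [(310,132),(321.5,264),(346,132)]: print(onplane(K,W,u,v,.082).round(4))
E
```

```text
[0.57   0.0906 0.082 ]
[ 0.5694 -0.0235  0.082 ]
[0.5975 0.0882 0.082 ]
```

move_arm(motion=[[26,[0,-0.04,0.4],-0.76],[26,[0,-0.04,0.9],-0.76],[26,[0,-0.04,1.4],-0.76],[26,[0,-0.04,1.8],-0.76],[26,[0,-0.04,2.1],-0.76],[26,[0,-0.04,2.18],-0.76],[0,[0,-0.04,2.18],-0.76],[0,[0,-0.04,2.18],-0.76],[0,[0,-0.04,2.18],-0.76],[0,[0,-0.04,2.18],-0.76]])

```text
clock: 4.45
eef_pos: [0.5723, 0.0317, 0.061]
tool_rot: [0.713, 0.702, 0.0, 0.0]
ft_force: [-1.0, -1.0, -0.9]
grip_width: 0.0068
```

move_arm(motion=[[0,[0,-0.3,0],0],[0,[0,-0.7,0],0],[0,[0,-1.1,0],0],[0,[0,-1.5,0],0],[0,[0,-1.9,0],0],[0,[0,-2.3,0],0],[0,[0,-2.6,0],0],[0,[0,-2.9,0],0],[0,[0,-3.05,0],0],[0,[0,-3.05,0],0]])

```text
clock: 5.45
eef_pos: [0.4198, 0.0341, 0.061]
tool_rot: [0.712, 0.702, 0.001, 0.001]
ft_force: [-1.6, -0.7, -1.3]
grip_width: 0.0065
```

move_arm(motion=[[0,[0,-0.06,0],0],[0,[0,-0.12,0],0],[0,[0,-0.14,0],0],[0,[0,-0.14,0],0],[26,[0,-0.14,0],0],[26,[0,-0.14,0],0],[26,[0,-0.14,-0.4],0],[26,[0,-0.14,-1.2],0],[26,[0,-0.14,-2.0],0],[26,[0,-0.14,-2.8],0]])

```text
clock: 6.45
eef_pos: [0.4117, 0.0341, 0.202]
tool_rot: [0.712, 0.702, -0.0, -0.0]
ft_force: [1.8, -0.0, -0.4]
grip_width: 0.0259
```

```bash
python3 - <<'E'
from h import *
need(.44,-.346,.2,90)
for n in('scene','side'): cam(n,n+'3.png')
a=cv2.imread('pics/scene3.png')[140:340,180:460];cv2.imwrite('pics/sc3.png',cv2.resize(a,None,fx=2.8,fy=2.8,interpolation=cv2.INTER_CUBIC))
a=cv2.imread('pics/side3.png')[120:330,230:470];cv2.imwrite('pics/sd3.png',cv2.resize(a,None,fx=2.8,fy=2.8,interpolation=cv2.INTER_CUBIC))
E
```

```text
at [0.4117 0.0341 0.202 ] psi 89.13 t 6.45 w 0.0259 F [ 1.8 -0.  -0.4] j [ 0.08  0.09 -0.26  1.23  0.    1.67] -> shift [-7.593  0.681  0.04 ] roll -0.145
```

View pics/sc3.png

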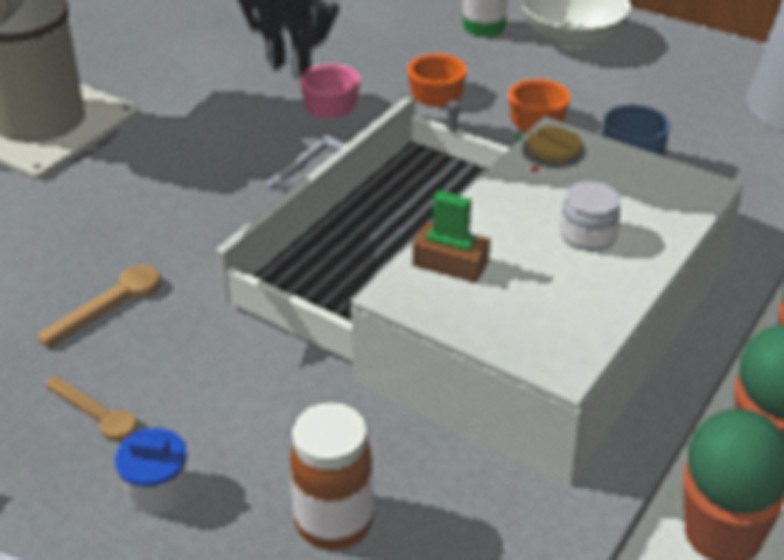

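View pics/sd3.png

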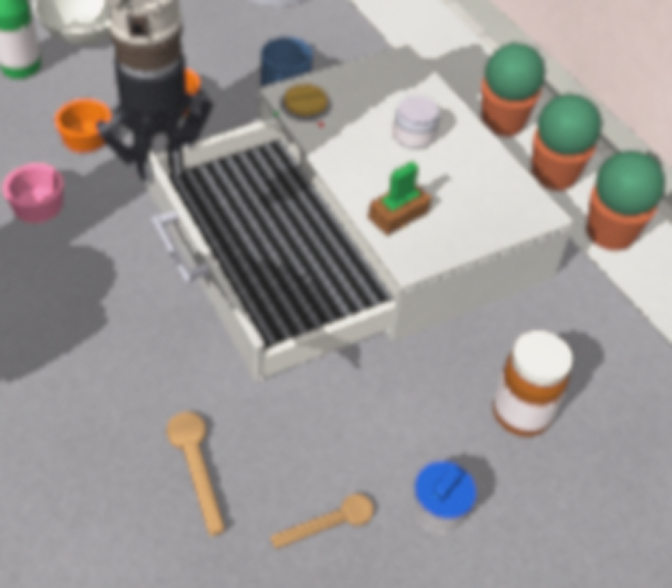

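move_arm(motion=[[60,[0.5,0.1,-0.4],-1.4],[60,[1.2,0.2,-0.8],-2.8],[60,[1.9,0.3,-1.2],-4.2],[60,[2.6,0.4,-1.2],-5.6],[60,[3.3,0.5,-1.2],-7.0],[60,[4.0,0.6,-1.2],-8.4],[60,[4.6,0.6,-1.2],-9.8],[60,[5.2,0.6,-1.2],-11.2],[60,[5.4,0.6,-1.2],-12.6],[60,[5.4,0.6,-1.2],-14]])

```text
clock: 7.55
eef_pos: [0.4458, 0.3052, 0.259]
tool_rot: [0.056, 0.998, -0.001, -0.001]
ft_force: [0.3, -0.5, -0.6]
grip_width: 0.06
```

```bash
python3 - <<'E'
from h import *
need(.56,.342,.15,180)
cam('wrist','w4.png')
E
```

```text
at [0.4458 0.3052 0.259 ] psi 173.63 t 7.55 w 0.06 F [ 0.3 -0.5 -0.6] j [0.6  0.31 0.18 1.44 0.   0.71] -> shift [-2.193  0.988  2.174] roll -1.061
```

View pics/w4.png

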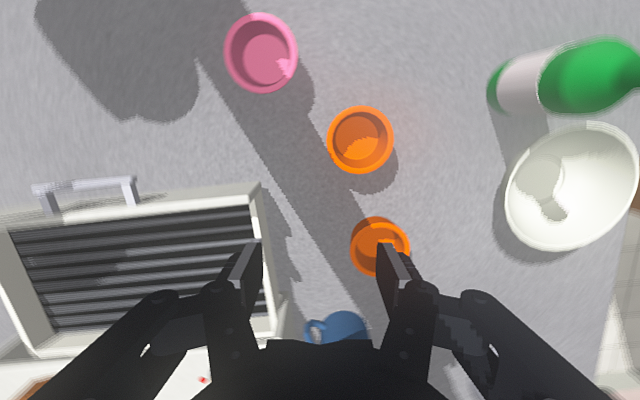

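```bash
cat >> h.py <<'E'
def circ(c,K,W,lo,hi,z,amin=200):
    # min enclosing circle of blob projected to plane z
    m=cv2.morphologyEx(mask(c,lo,hi),cv2.MORPH_CLOSE,np.ones((7,7),np.uint8))
    for s,ce,b in blobs(m,amin):
        ys,xs=np.nonzero(b); P=np.array([onplane(K,W,x,y,z)[:2] for x,y in zip(xs,ys)])
        hull=cv2.convexHull((P*1000).astype(np.float32)); 
        (e,ax,an)=cv2.fitEllipse(hull) if len(hull)>5 else ((0,0),(0,0),0)
        cc,r=cv2.minEnclosingCircle(hull)
        print('px',ce.round(0),'area',s[4],'circ',np.round(cc,1),round(r,1),'ell',np.round(e,1),np.round(ax,1))
ORANGE=((3,150,80),(15,255,255))
E
python3 - <<'E'
from h import *
c,K,W=cam('wrist')
circ(c,K,W,*ORANGE,.042)
circ(c,K,W,(160,80,80),(179,255,255),.042)
for u,v in[(351,245),(409,245),(379,217)]:print(onplane(K,W,u,v,.042).round(4))
for n,u,v,z in[('pLtop',259,185,.085),('hL',33,188,.082),('hR',137,179,.082)]:print(n,onplane(K,W,u,v,z).round(4))
E
```

```text
px [361. 140.] area 3592 circ [413.4 359.5] 41.3 ell [413.4 359.4] [81.5 82.3]
px [374. 243.] area 2029 circ [559.6 370.5] 45.7 ell [561.6 373. ] [80.1 94.7]
px [263.  52.] area 4642 circ [303.5 256.5] 41.6 ell [303.7 256.5] [82.3 82.8]
[0.5518 0.3367 0.042 ]
[0.5603 0.4156 0.042 ]
[0.515  0.3767 0.042 ]
pLtop [0.4448 0.2363 0.085 ]
hL [ 0.4211 -0.0226  0.082 ]
hR [0.4236 0.0991 0.082 ]
```

```bash
python3 - <<'E'
from h import *
need(.4134,.3215,.0155,180)
E
```

```text
at [0.4459 0.3039 0.2593] psi 173.18 t 7.65 w 0.0601 F [0.4 0.9 0. ] j [0.6  0.31 0.17 1.44 0.   0.72] -> shift [0.678 0.28  4.877] roll -1.137
```

move_arm(motion=[[40,[0.3,0.15,0.8],-1.13],[40,[0.68,0.28,1.6],-1.13],[40,[0.68,0.28,2.4],-1.13],[40,[0.68,0.28,3.0],-1.13],[40,[0.68,0.28,3.2],-1.13],[40,[0.68,0.28,3.2],-1.13],[40,[0.68,0.28,3.2],-1.13],[40,[0.68,0.28,3.2],-1.13],[40,[0.68,0.28,3.2],-1.13],[40,[0.68,0.28,3.2],-1.13]])

```text
clock: 8.65
eef_pos: [0.4152, 0.322, 0.1015]
tool_rot: [0.001, 1.0, 0.001, 0.001]
ft_force: [-0.5, 0.1, -0.8]
grip_width: 0.0403
```

```bash
python3 - <<'E'
from h import *
need(.4134,.3215,.0155,180)
c,K,W=cam('wrist','w5.png')
circ(c,K,W,*ORANGE,.042)
E
```

```text
at [0.4152 0.322  0.1015] psi 179.89 t 8.65 w 0.0403 F [-0.5  0.1 -0.8] j [ 0.66  0.38 -0.15  1.04 -0.    0.66] -> shift [ 0.04  -0.013  1.721] roll -0.018
px [369. 206.] area 8770 circ [412.1 359.3] 42.1 ell [412.6 359.3] [81.7 83.6]
px [353. 327.] area 753 circ [516.2 348.2] 19.6 ell [524.6 350.2] [26.8 51.1]
```

View pics/w5.png

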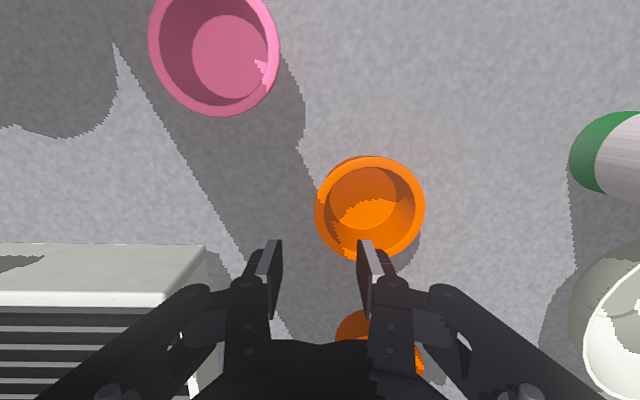

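move_arm(motion=[[40,[0.05,0,0.5],0],[40,[0.05,0,1.0],0],[40,[0.05,0,1.5],0],[40,[0.05,0,1.72],0],[0,[0.05,0,1.72],0],[0,[0.05,0,1.72],0],[0,[0.05,0,1.72],0],[0,[0.05,0,1.72],0],[0,[0.05,0,1.5],0],[0,[0.05,0,0.7],0]])

```text
clock: 9.7
eef_pos: [0.4101, 0.32, 0.0642]
tool_rot: [0.001, 1.0, -0.002, -0.002]
ft_force: [-0.1, 0.3, -0.7]
grip_width: 0.0087
```

```bash
python3 - <<'E'
from h import *
need(.545,.155-.038,.15,180)
cam('wrist','w6.png')
E
```

```text
at [0.4101 0.32   0.0642] psi 179.9 t 9.7 w 0.0087 F [-0.1  0.3 -0.7] j [ 0.66  0.42 -0.21  0.95 -0.    0.66] -> shift [-2.696 -4.062 -1.712] roll -0.016
```

View pics/w6.png

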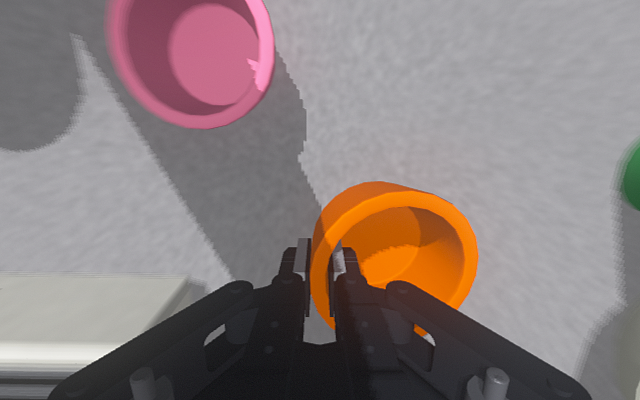

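move_arm(motion=[[0,[0,0,-0.8],0],[0,[-0.2,-0.2,-1.4],0],[0,[-0.7,-0.8,-1.7],0],[0,[-1.2,-1.5,-1.7],0],[0,[-1.7,-2.2,-1.7],0],[0,[-2.1,-2.9,-1.7],0],[0,[-2.5,-3.5,-1.7],0],[0,[-2.7,-4.0,-1.7],0],[0,[-2.7,-4.06,-1.7],0],[0,[-2.7,-4.06,-1.7],0]])

```text
clock: 10.75
eef_pos: [0.5471, 0.1178, 0.1513]
tool_rot: [0.002, 1.0, 0.0, 0.001]
ft_force: [-0.4, 0.2, -0.2]
grip_width: 0.0088
```

```bash
python3 - <<'E'
from h import *
need(.545,.155-.038,.04,180)
cam('wrist','w7.png')
cam('scene','s7.png');a=cv2.imread('pics/s7.png')[100:300,260:460];cv2.imwrite('pics/s7c.png',cv2.resize(a,None,fx=3,fy=3,interpolation=cv2.INTER_CUBIC))
E
```

```text
at [0.5471 0.1178 0.1513] psi 179.8 t 10.75 w 0.0088 F [-0.4  0.2 -0.2] j [0.21 0.4  0.02 1.19 0.   0.22] -> shift [ 0.044 -0.016  2.226] roll -0.033
```

View pics/w7.png

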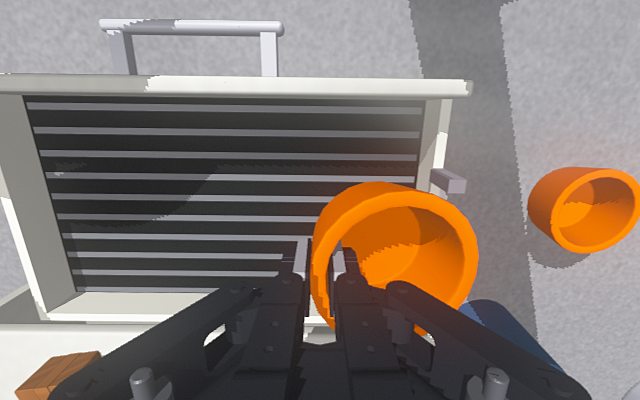

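View pics/s7c.png

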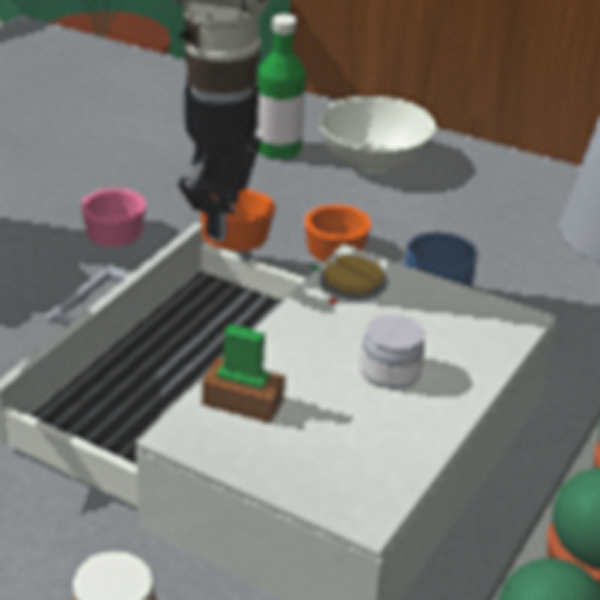

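```bash
python3 - <<'E'
from h import *
c,K,W=cam('wrist')
for n,u,v,z in[('panel in top L',430,95,.085),('panel in top R',40,96,.085),('catch in front',430,170,.097),('catch out front',460,178,.097),('catch out back',466,188,.097),('floorL front',420,99,.022),('floorL back',410,185,.022),('floorR front',24,97,.022),('wallL top in',441,100,.057),('wallRtop in',0,95,.057),('floorR back',78,290,.022),('handle L',284,27,.082),('handle R',100,24,.082)]: print(n,onplane(K,W,u,v,z).round(4))
E
```

```text
panel in top L [0.4623 0.195  0.085 ]
panel in top R [ 0.4627 -0.0704  0.085 ]
catch in front [0.5116 0.1961 0.097 ]
catch out front [0.5173 0.2177 0.097 ]
catch out back [0.5245 0.2229 0.097 ]
floorL front [0.4629 0.2092 0.022 ]
floorL back [0.5417 0.2076 0.022 ]
floorR front [ 0.461 -0.142  0.022]
wallL top in [0.4647 0.214  0.057 ]
wallRtop in [ 0.4608 -0.1264  0.057 ]
floorR back [ 0.6594 -0.143   0.022 ]
handle L [0.4206 0.0968 0.082 ]
handle R [ 0.4188 -0.0219  0.082 ]
```

move_arm(motion=[[0,[-0.2,-0.1,0.2],0],[0,[-0.42,-0.1,0.6],0],[0,[-0.42,-0.1,1.1],0],[0,[-0.42,-0.1,1.6],0],[0,[-0.42,-0.1,1.95],0],[0,[-0.42,-0.1,2.15],0],[0,[-0.42,-0.1,2.23],0],[0,[-0.42,-0.1,2.23],0],[0,[-0.42,-0.1,2.23],0],[0,[-0.42,-0.1,2.23],0]])

```text
clock: 11.9
eef_pos: [0.5719, 0.1126, 0.0432]
tool_rot: [0.001, 1.0, -0.0, 0.005]
ft_force: [-1.2, -6.9, 16.4]
grip_width: 0.0087
```

```bash
python3 - <<'E'
from h import *
need(.568,.113,.0385,180)
E
```

```text
at [0.5719 0.1126 0.0432] psi 179.86 t 11.9 w 0.0087 F [-1.2 -6.9 16.4] j [ 0.2   0.54 -0.07  0.96 -0.    0.2 ] -> shift [0.079 0.007 0.092] roll -0.023
```

move_arm(motion=[[0,[0,0,-0.05],0],[0,[0,0,-0.05],0],[30,[0,0,-0.05],0],[30,[0,0,-0.05],0],[30,[0,0,-0.05],0],[30,[0,0,-0.5],0],[30,[0,0,-1.2],0],[30,[0,0,-2.0],0],[30,[0,0,-2.5],0],[30,[0,0,-2.5],0]])

```text
clock: 12.9
eef_pos: [0.5704, 0.1142, 0.1681]
tool_rot: [0.001, 1.0, 0.001, 0.004]
ft_force: [0.0, 0.8, -0.4]
grip_width: 0.0303
```

```bash
python3 - <<'E'
from h import *
need(.558,.376-.038,.16,180)
c,K,W=cam('wrist','w8.png')
circ(c,K,W,*ORANGE,.064)
circ(c,K,W,*ORANGE,.042)
E
```

```text
at [0.5704 0.1142 0.1681] psi 179.94 t 12.9 w 0.0303 F [ 0.   0.8 -0.4] j [0.2  0.43 0.11 1.24 0.   0.2 ] -> shift [0.254 4.475 0.168] roll -0.01
px [582. 178.] area 6519 circ [556.5 341.4] 48.7 ell [556.2 343.1] [75.2 97.8]
px [353. 193.] area 5812 circ [569.6 145.3] 42.0 ell [569.9 145.2] [82.7 83.5]
px [ 81. 351.] area 235 circ [ 741.8 -143. ] 16.2 ell [ 743.6 -143.9] [26.1 32. ]
px [582. 178.] area 6519 circ [562.1 361.6] 53.0 ell [561.7 363.5] [ 81.7 106.5]
px [353. 193.] area 5812 circ [576.3 148.1] 45.8 ell [576.6 147.9] [90.1 90.8]
px [ 81. 351.] area 235 circ [ 763.9 -166. ] 17.6 ell [ 765.9 -166.8] [28.3 35.2]
```

View pics/w8.png

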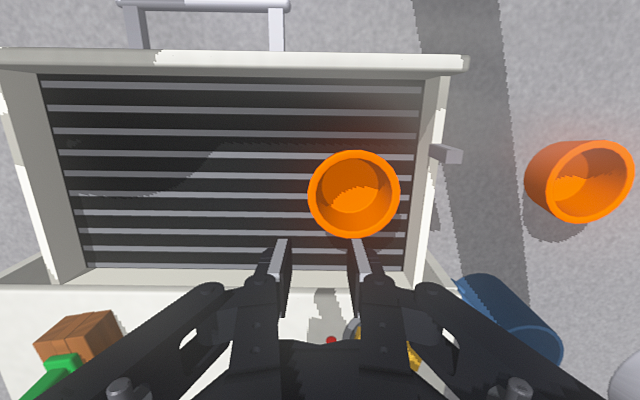

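move_arm(motion=[[40,[0,0.6,0],0],[40,[0,1.3,0],0],[40,[0.1,2.0,0],0],[40,[0.2,2.7,0],0],[40,[0.25,3.4,0],0],[40,[0.25,4.0,0.1],0],[40,[0.25,4.3,0.4],0],[40,[0.25,4.3,0.8],0],[40,[0.25,4.3,0.9],0],[40,[0.25,4.3,0.9],0]])

```text
clock: 13.95
eef_pos: [0.554, 0.3268, 0.1158]
tool_rot: [0.001, 1.0, -0.002, -0.003]
ft_force: [-0.1, 0.1, 0.2]
grip_width: 0.0401
```

```bash
python3 - <<'E'
from h import *
c,K,W=cam('wrist','w9.png')
circ(c,K,W,*ORANGE,.042)
need(.558,.376-.038,.0155,180)
E
```

```text
px [378. 215.] area 6977 circ [563.2 374.2] 43.1 ell [564.2 373.8] [81.5 85.3]
px [ 81. 233.] area 8828 circ [575.2 135.9] 59.2 ell [577.3 134.2] [ 91.2 119.2]
at [0.555  0.3271 0.1174] psi 179.85 t 14.0 w 0.0398 F [-0.1 -0.5  0.4] j [ 0.53  0.59  0.24  1.22 -0.    0.54] -> shift [-0.064  0.222  2.038] roll -0.025
```

View pics/w9.png

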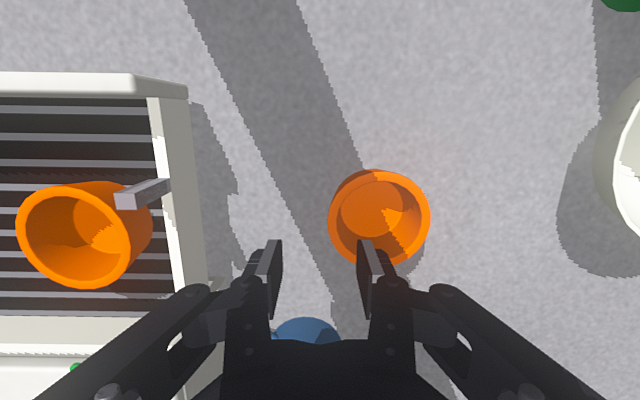

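```bash
python3 - <<'E'
from h import *
c,K,W=cam('wrist')
print(onplane(K,W,305,318,.09).round(3))
c,K,W=cam('scene')
print(onplane(K,W,407.5,183.8,.09).round(3))
need(.561,.374-.0375,.0175,180)
E
```

```text
[0.62  0.317 0.09 ]
[0.733 0.309 0.09 ]
at [0.5562 0.3277 0.1194] psi 179.84 t 14.1 w 0.0402 F [ 0.4 -0.1  0.3] j [ 0.53  0.59  0.24  1.22 -0.    0.54] -> shift [-0.095  0.175  2.038] roll -0.027
```

move_arm(motion=[[40,[-0.1,0.17,0.3],0],[40,[-0.1,0.17,0.8],0],[40,[-0.1,0.17,1.3],0],[40,[-0.1,0.17,1.8],0],[40,[-0.1,0.17,2.02],0],[0,[-0.1,0.17,2.02],0],[0,[-0.1,0.17,2.02],0],[0,[-0.1,0.17,2.02],0],[0,[-0.1,0.17,2.02],0],[0,[-0.1,0.17,1.6],0]])

```text
clock: 15.1
eef_pos: [0.5608, 0.3371, 0.0394]
tool_rot: [0.001, 1.0, 0.0, 0.0]
ft_force: [0.6, -0.3, -2.0]
grip_width: 0.0087
```

```bash
python3 - <<'E'
from h import *
need(.568,.053-.0375,.16,180)
E
```

```text
at [0.5608 0.3371 0.0394] psi 179.9 t 15.1 w 0.0087 F [ 0.6 -0.3 -2. ] j [0.54 0.67 0.17 1.07 0.   0.54] -> shift [-0.156 -6.43  -2.415] roll -0.016
```

move_arm(motion=[[0,[0,0,-0.8],0],[0,[0,0,-1.6],0],[0,[0,-0.5,-2.3],0],[0,[0,-1.2,-2.4],0],[0,[0,-1.9,-2.4],0],[0,[0,-2.6,-2.4],0],[0,[-0.1,-3.3,-2.4],0],[0,[-0.1,-4.0,-2.4],0],[0,[-0.1,-4.8,-2.4],0],[0,[-0.1,-5.5,-2.4],0]])

```text
clock: 16.1
eef_pos: [0.5659, 0.0602, 0.161]
tool_rot: [0.001, 1.0, 0.0, 0.002]
ft_force: [0.7, -0.1, -1.2]
grip_width: 0.0087
```

```bash
python3 - <<'E'
from h import *
need(.568,.053-.0375,.044,180)
E
```

```text
at [0.5659 0.0602 0.161 ] psi 179.89 t 16.1 w 0.0087 F [ 0.7 -0.1 -1.2] j [ 0.11  0.41  0.06  1.22 -0.    0.11] -> shift [-0.034 -0.893  2.339] roll -0.019
```

move_arm(motion=[[0,[0,-0.5,0],0],[0,[0,-0.8,0.1],0],[0,[0,-0.88,0.5],0],[0,[0,-0.88,1.0],0],[0,[0,-0.88,1.5],0],[0,[0,-0.88,1.9],0],[0,[0,-0.88,2.15],0],[0,[0,-0.88,2.27],0],[0,[0,-0.88,2.27],0],[0,[0,-0.88,2.27],0]])

```text
clock: 17.1
eef_pos: [0.5665, 0.0181, 0.0473]
tool_rot: [0.001, 1.0, 0.0, 0.002]
ft_force: [-1.4, -0.8, 3.7]
grip_width: 0.009
```

move_arm(motion=[[0,[0,0,0.04],0],[0,[0,0,0.04],0],[30,[0,0,0.03],0],[30,[0,0,0.03],0],[30,[0,0,0.03],0],[30,[0,0,-0.5],0],[30,[0,0,-1.2],0],[30,[0,0,-2.0],0],[30,[0,0,-2.8],0],[30,[0,0,-3.2],0]])

```text
clock: 18.1
eef_pos: [0.5667, 0.0181, 0.2093]
tool_rot: [0.001, 1.0, 0.0, 0.003]
ft_force: [-0.5, -0.1, -0.5]
grip_width: 0.0298
```

```bash
python3 - <<'E'
from h import *
c,K,W=cam('wrist','w10.png')
circ(c,K,W,*ORANGE,.064)
circ(c,K,W,(105,140,60),(125,255,255),.052)
need(.56,-.39,.2,90)
S={n:cam(n,n+'10.png') for n in('scene','side')}
for n in S: circ(*S[n],(108,180,60),(125,255,255),.052)
E
```

```text
px [395. 186.] area 9975 circ [569.6  98. ] 89.5 ell [570.4  97.9] [103.6 183.3]
px [ 17. 308.] area 1149 circ [ 721.7 -335.9] 32.5 ell [ 719.5 -335. ] [53.2 62.6]
at [0.5679 0.0182 0.2117] psi 179.93 t 18.15 w 0.0298 F [ 0.3 -0.3  1.6] j [0.03 0.38 0.14 1.33 0.   0.03] -> shift [ 0.149 -8.164  0.229] roll 14.988
px [233. 303.] area 347 circ [ 562.3 -388.4] 31.5 ell [ 562.3 -388.9] [59.1 62.5]
px [389. 294.] area 283 circ [ 558.9 -388.8] 29.6 ell [ 558.5 -389. ] [57.4 58.7]
```

View pics/w10.png

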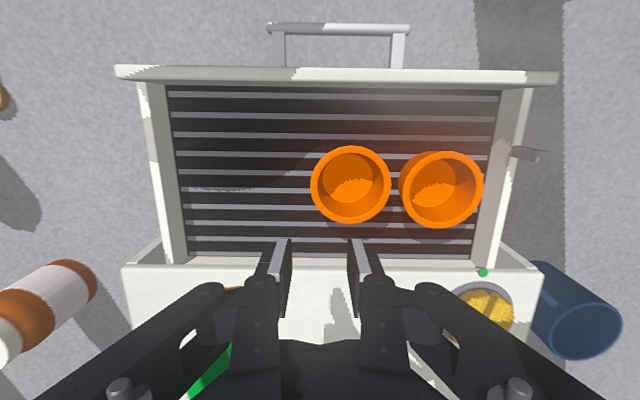

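View pics/side10.png

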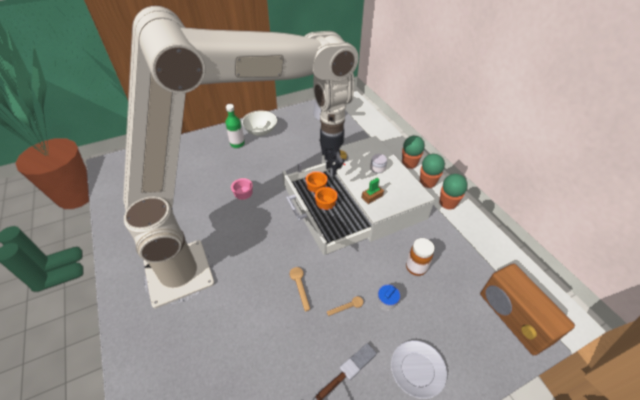

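move_arm(motion=[[50,[0,-0.8,0],0],[50,[0,-1.7,0],0],[50,[0,-2.6,0],0],[50,[0.1,-3.5,0],0],[50,[0.2,-4.4,0],0],[50,[0.3,-5.3,0],0],[50,[0.4,-6.2,0],0],[50,[0.5,-7.0,0],0],[50,[0.5,-7.4,0],0],[50,[0.5,-7.4,0],0]])

```text
clock: 19.25
eef_pos: [0.5377, -0.3547, 0.2019]
tool_rot: [0.003, 1.0, 0.001, -0.002]
ft_force: [-0.1, 0.3, -0.3]
grip_width: 0.0497
```

```bash
python3 - <<'E'
from h import *
c,K,W=cam('wrist','w11.png')
circ(c,K,W,(105,120,60),(125,255,255),.052)
need(.56,-.39,.2,180)
a=cv2.imread('pics/w11.png');cv2.imwrite('pics/w11c.png',cv2.resize(a[120:260,260:440],None,fx=4,fy=4,interpolation=cv2.INTER_CUBIC))
E
```

```text
px [288. 205.] area 2818 circ [ 559.8 -387.2] 33.2 ell [ 559.8 -387.3] [64.4 65.9]
at [ 0.5381 -0.3528  0.2023] psi 179.76 t 19.3 w 0.0504 F [-0.6  1.  -0.6] j [-0.58  0.55  0.39  1.42  0.   -0.58] -> shift [-0.44  -0.743  0.041] roll -0.039
```

View pics/w11.png

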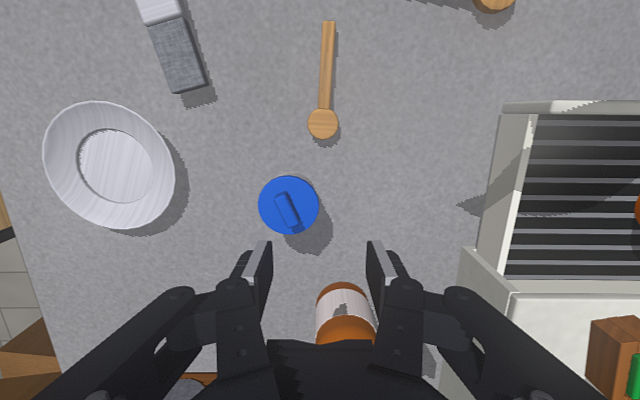

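View pics/w11c.png

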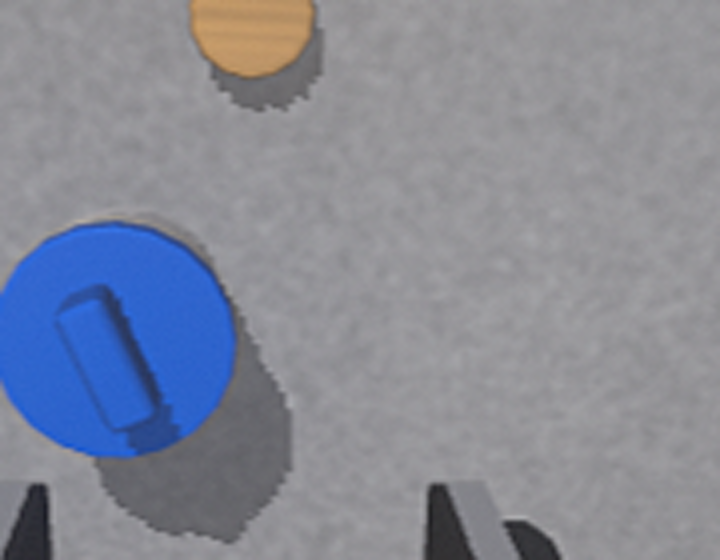

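```bash
python3 - <<'E'
from h import *
c,K,W=cam('wrist')
a=onplane(K,W,260+80/4,120+306/4,.07);b=onplane(K,W,260+137/4,120+420/4,.07)
print(a,b,np.linalg.norm(a-b),(a+b)/2,np.degrees(np.arctan2(*(b-a)[[1,0]])))
e=260+57/4,120+312/4; f=260+117/4,120+430/4
a=onplane(K,W,*e,.07);b=onplane(K,W,*f,.07);print(np.linalg.norm(a-b),np.degrees(np.arctan2(*(b-a)[[1,0]])))
need(.5598,-.3872,.1,180+24)
E
```

```text
[ 0.54506928 -0.39087491  0.07      ] [ 0.57552412 -0.37762431  0.07      ] 0.03321258221375601 [ 0.5602967  -0.38424961  0.07      ] 23.513390038030852
0.034543692805006077 23.587665922468556
at [ 0.5385 -0.3516  0.2028] psi 179.86 t 19.35 w 0.0502 F [-0.3  0.2 -0.9] j [-0.58  0.55  0.39  1.42  0.   -0.58] -> shift [-0.434 -0.717  2.053] roll -4.023
```

move_arm(motion=[[40,[-0.2,-0.3,0.3],-1.4],[40,[-0.4,-0.6,0.7],-2.8],[40,[-0.43,-0.69,1.2],-3.94],[40,[-0.43,-0.69,1.7],-3.94],[40,[-0.43,-0.69,2.2],-3.94],[40,[-0.43,-0.69,2.4],-3.94],[40,[-0.43,-0.69,2.4],-3.94],[40,[-0.43,-0.69,2.4],-3.94],[40,[-0.43,-0.69,2.4],-3.94],[40,[-0.43,-0.69,2.4],-3.94]])

```text
clock: 20.35
eef_pos: [0.5619, -0.3871, 0.0872]
tool_rot: [-0.204, 0.979, -0.001, 0.001]
ft_force: [0.5, 0.0, -0.8]
grip_width: 0.0396
```

```bash
python3 - <<'E'
from h import *
need(.56,-.386,.056,203.5)
c,K,W=cam('wrist','w12.png')
circ(c,K,W,(105,120,60),(125,255,255),.052)
E
```

```text
at [ 0.5619 -0.3871  0.0872] psi -156.44 t 20.35 w 0.0396 F [ 0.5  0.  -0.8] j [-0.6   0.68  0.32  1.21  0.   -1.01] -> shift [0.027 0.037 0.625] roll 0.009
px [319. 221.] area 7062 circ [ 559.6 -388.5] 33.2 ell [ 559.7 -388.2] [64.5 66.2]
```

View pics/w12.png

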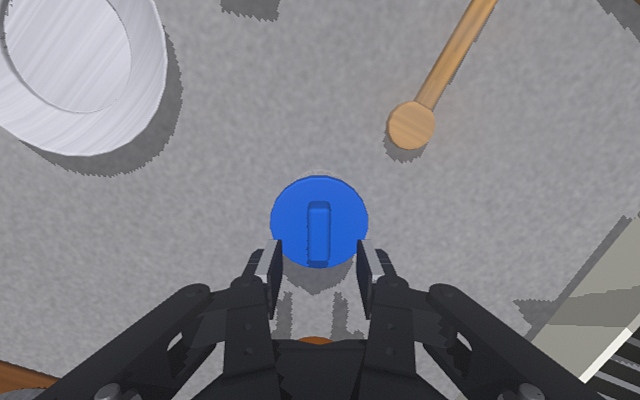

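move_arm(motion=[[40,[0.04,0,0.3],0],[40,[0.04,0,0.55],0],[40,[0.04,0,0.62],0],[0,[0.04,0,0.62],0],[0,[0.04,0,0.62],0],[0,[0.04,0,0.62],0],[0,[0.04,0,0.62],0],[0,[0.04,0,0.4],0],[0,[0.04,0,-0.3],0],[0,[0.04,0,-1.0],0]])

```text
clock: 21.4
eef_pos: [0.5585, -0.3869, 0.136]
tool_rot: [-0.204, 0.979, 0.001, -0.001]
ft_force: [0.8, 0.5, -1.1]
grip_width: 0.0128
```

```bash
python3 - <<'E'
from h import *
need(.565,-.037,.2,180)
c,K,W=cam('wrist','w13.png')
E
```

```text
at [ 0.5585 -0.3869  0.136 ] psi -156.45 t 21.4 w 0.0128 F [ 0.8  0.5 -1.1] j [-0.61  0.65  0.4   1.32  0.   -1.02] -> shift [-2.915  6.366 -1.272] roll 3.925
```

View pics/w13.png

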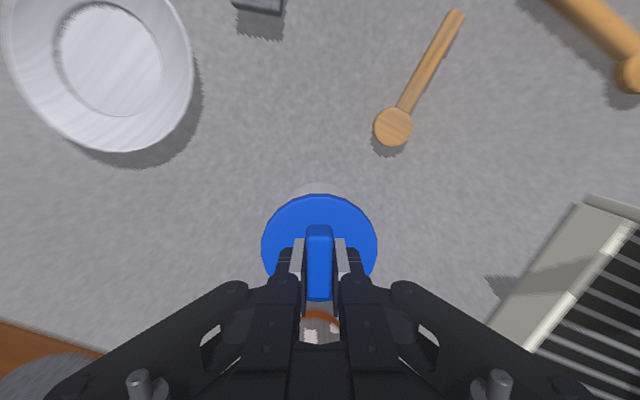

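move_arm(motion=[[0,[-0.1,0.3,-0.5],0],[0,[-0.3,0.8,-0.9],0.7],[0,[-0.7,1.5,-1.0],1.4],[0,[-1.0,2.2,-1.0],2.1],[0,[-1.3,2.9,-1.0],2.8],[0,[-1.6,3.6,-1.0],3.5],[0,[-1.9,4.3,-1.0],3.92],[0,[-2.2,5.0,-1.0],3.92],[0,[-2.55,5.7,-1.0],3.92],[0,[-2.8,6.2,-1.0],3.92]])

```text
clock: 22.45
eef_pos: [0.5637, -0.0449, 0.1867]
tool_rot: [-0.001, 1.0, 0.0, 0.001]
ft_force: [0.0, -0.7, -0.8]
grip_width: 0.0125
```

```bash
python3 - <<'E'
from h import *
need(.568,-.038,.081,180)
c,K,W=cam('wrist','w14.png')
circ(c,K,W,*ORANGE,.064)
E
```

```text
at [ 0.5637 -0.0449  0.1867] psi -179.88 t 22.45 w 0.0125 F [ 0.  -0.7 -0.8] j [-0.08  0.39  0.1   1.28  0.   -0.08] -> shift [-0.083  0.137  2.113] roll 0.02
px [468. 194.] area 11866 circ [563.6  98.7] 91.0 ell [569.2  97.9] [103.9 185.9]
px [ 53. 323.] area 1552 circ [ 713.7 -343.9] 41.5 ell [ 730.1 -347.5] [ 59.3 103.9]
```

View pics/w14.png

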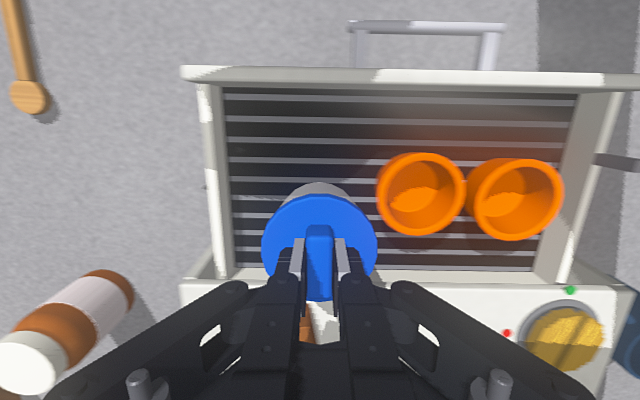

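move_arm(motion=[[0,[0,0.1,0.3],0],[0,[0,0.1,0.8],0],[0,[0,0.1,1.3],0],[0,[0,0.1,1.7],0],[0,[0,0.1,1.95],0],[0,[0,0.1,2.05],0],[0,[0,0.1,2.09],0],[0,[0,0.1,2.09],0],[0,[0,0.1,2.09],0],[0,[0,0.1,2.09],0]])

```text
clock: 23.5
eef_pos: [0.5643, -0.0424, 0.0818]
tool_rot: [-0.0, 1.0, -0.0, 0.001]
ft_force: [0.1, 0.1, -1.2]
grip_width: 0.0123
```

move_arm(motion=[[0,[0,0,0.03],0],[0,[0,0,0.06],0],[0,[0,0,0.07],0],[30,[0,0,0.07],0],[30,[0,0,0.07],0],[30,[0,0,0.05],0],[30,[0,0,-0.5],0],[30,[0,0,-1.0],0],[30,[0,0,-1.8],0],[30,[0,0,-2.5],0]])

```text
clock: 24.5
eef_pos: [0.5635, -0.0423, 0.2076]
tool_rot: [-0.0, 1.0, -0.0, 0.0]
ft_force: [1.2, -0.3, -1.1]
grip_width: 0.0301
```

```bash
python3 - <<'E'
from h import *
need(.44,-.346,.2,180)
c,K,W=cam('wrist','w15.png')
circ(c,K,W,(105,120,60),(125,255,255),.074)
for n in('scene','side'):
    c,K,W=cam(n,n+'15.png')
    for s,ce,m in blobs(mask(c,(8,90,80),(18,190,255)),100): print(n,ce.round(0),s[4],onplane(K,W,*ce,.012).round(3))
E
```

```text
at [ 0.5635 -0.0423  0.2076] psi -179.97 t 24.5 w 0.0301 F [ 1.2 -0.3 -1.1] j [-0.07  0.38  0.14  1.33 -0.   -0.08] -> shift [ 2.474 -6.073  0.151] roll 0.005
px [318. 189.] area 3474 circ [565.2 -43.1] 33.9 ell [564.9 -43.1] [66.4 67.2]
scene [443.  68.] 22434 [0.343 1.77  0.012]
scene [324. 213.] 113 [0.524 0.105 0.012]
scene [337. 229.] 305 [0.608 0.052 0.012]
scene [217. 247.] 287 [ 0.341 -0.224  0.012]
scene [214. 286.] 203 [ 0.449 -0.35   0.012]
scene [460. 290.] 213 [1.028 0.007 0.012]
scene [297. 310.] 265 [ 0.693 -0.295  0.012]
scene [438. 327.] 540 [ 1.023 -0.145  0.012]
scene [303. 388.] 1106 [ 0.832 -0.467  0.012]
side [170.  25.] 6413 [0.342 1.998 0.012]
side [226. 105.] 2427 [0.415 0.877 0.012]
side [ 56. 171.] 3451 [-0.359  0.7    0.012]
side [410. 159.] 202 [1.013 0.124 0.012]
side [428. 178.] 227 [ 1.01  -0.007  0.012]
side [315. 186.] 102 [0.571 0.157 0.012]
side [449. 200.] 256 [ 1.009 -0.137  0.012]
side [372. 196.] 142 [0.75  0.011 0.012]
side [419. 258.] 116 [ 0.744 -0.305  0.012]
side [530. 309.] 3635 [ 0.933 -0.603  0.012]
side [300. 285.] 303 [ 0.338 -0.224  0.012]
side [347. 305.] 191 [ 0.442 -0.35   0.012]
side [600. 368.] 5340 [ 0.973 -0.811  0.012]
side [331. 385.] 177 [ 0.293 -0.528  0.012]
```

View pics/w15.png

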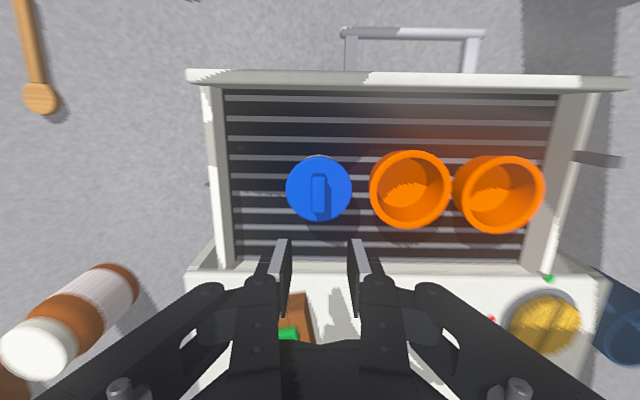

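move_arm(motion=[[30,[0.2,-0.5,0],0],[30,[0.4,-1.2,0],0],[30,[0.7,-2.0,0],0],[30,[1.0,-2.8,0],0],[30,[1.4,-3.6,0],0],[30,[1.8,-4.4,0],0],[30,[2.2,-5.2,0],0],[30,[2.4,-5.9,0.3],0],[30,[2.4,-6.1,0.9],0],[30,[2.4,-6.1,1.3],0]])

```text
clock: 25.65
eef_pos: [0.4418, -0.3487, 0.1378]
tool_rot: [0.002, 1.0, 0.001, -0.001]
ft_force: [0.6, 0.6, 0.0]
grip_width: 0.03
```

```bash
cat > sp.py <<'E'
from h import *
c,K,W=cam('wrist','spoon%d.png'%int(get_obs()['clock']*100))
for s,ce,m in blobs(mask(c,(8,60,80),(20,200,255)),300):
    ys,xs=np.nonzero(m);P=np.array([onplane(K,W,x,y,.010)[:2] for x,y in zip(xs,ys)])
    ct,wh,an=cv2.minAreaRect((P*1000).astype(np.float32))
    print(ce.round(0),s[:5],np.round(ct,1),np.round(wh,1),round(an,1))
need(.446,-.35,.007,180)
E
python3 sp.py; ls pics/spoon*
```

```text
[102.  35.] [  80    0   47   77 1039] [ 308.7 -527.3] [59.6 14.4] 14.5
[467.  76.] [ 365   49  179   63 5523] [ 343.5 -230.9] [156.7  45.1] 87.4
[320. 188.] [ 301  119   34  121 2181] [ 433.9 -349.8] [ 33.3 118.3] 89.8
at [ 0.4402 -0.3463  0.1342] psi 179.89 t 25.7 w 0.03 F [-1.   0.4 -2.7] j [-0.67  0.42  0.01  1.16  0.   -0.66] -> shift [-0.136 -0.089  2.544] roll -0.019
pics/spoon2565.png
```

View pics/spoon2565.png

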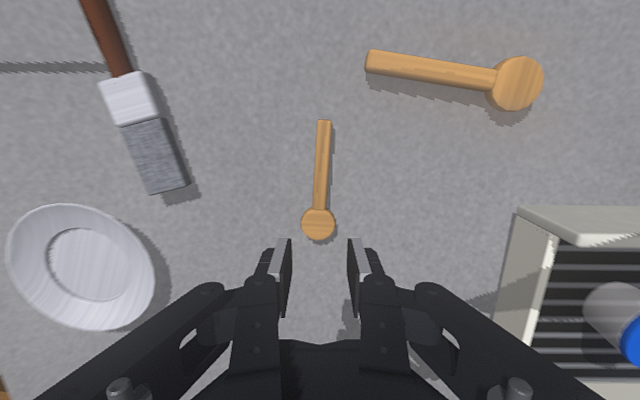

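```bash
python3 - <<'E'
from h import *
c,K,W=cam('wrist')
h=onplane(K,W,318.5,222.5,.011);t=onplane(K,W,324,121,.011)
print(h,t,np.linalg.norm(h-t),np.degrees(np.arctan2(*(h-t)[[1,0]])))
g=t+(h-t)/np.linalg.norm(h-t)*.064
print(g);need(g[0],g[1],-.0045,180+np.degrees(np.arctan2(*(h-t)[[1,0]])))
E
```

```text
[ 0.47083733 -0.34591378  0.011     ] [ 0.37412284 -0.34078646  0.011     ] 0.09685030692437968 -3.034696497870793
[ 0.43803309 -0.34417466  0.011     ]
at [ 0.4406 -0.3458  0.1361] psi 179.95 t 25.75 w 0.0301 F [-0.1  0.5  0.1] j [-0.67  0.42  0.01  1.17  0.   -0.66] -> shift [0.029 0.015 2.812] roll 0.498
```

move_arm(motion=[[30,[0.03,0.02,0.5],0.5],[30,[0.03,0.02,1.1],0.5],[30,[0.03,0.02,1.7],0.5],[30,[0.03,0.02,2.2],0.5],[30,[0.03,0.02,2.5],0.5],[30,[0.03,0.02,2.62],0.5],[0,[0.03,0.02,2.62],0.5],[0,[0.03,0.02,2.62],0.5],[0,[0.03,0.02,2.62],0.5],[0,[0.03,0.02,2.62],0.5]])

```text
clock: 26.75
eef_pos: [0.443, -0.3469, 0.011]
tool_rot: [0.026, 1.0, -0.001, 0.001]
ft_force: [-0.3, -0.5, -0.8]
grip_width: 0.0104
```

move_arm(motion=[[28,[0,0,0],0],[28,[0,0,0],0],[28,[0,0,0.1],0],[28,[0,0,0.13],0],[28,[0,0,0.13],0],[0,[0,0,0.13],0],[0,[0,0,0.13],0],[0,[0,0,0.13],0],[0,[0,0,0.13],0],[0,[0,0,0.13],0]])

```text
clock: 27.75
eef_pos: [0.4423, -0.3464, 0.0034]
tool_rot: [0.026, 1.0, -0.0, 0.0]
ft_force: [-0.0, -0.1, -0.3]
grip_width: 0.012
```

```bash
python3 sp.py; ls -t pics|head -1
```

```text
[531.  21.] [  393     0   247    74 10308] [ 335.  -254.1] [111.1  25.6] 77.5
[319. 236.] [ 300  129   39  213 5873] [ 435.9 -345.8] [ 21.9 120.1] 87.0
at [ 0.4423 -0.3464  0.0034] psi 177.03 t 27.8 w 0.0124 F [ 0.2  0.5 -0.5] j [-0.66  0.56 -0.16  0.85 -0.   -0.61] -> shift [-0.077 -0.068 -0.072] roll -0.495
spoon2775.png
```

```bash
python3 -c "
from h import *
need(.552,-.111,.16,180)"
```

```text
at [ 0.4423 -0.3464  0.0034] psi 177.03 t 27.8 w 0.0124 F [ 0.2  0.5 -0.5] j [-0.66  0.56 -0.16  0.85 -0.   -0.61] -> shift [-1.947  4.815 -3.132] roll -0.495
```

move_arm(motion=[[0,[0,0,-0.7],0],[0,[0,0,-1.6],0],[0,[-0.1,0.4,-2.5],0],[0,[-0.4,1.0,-3.0],-0.2],[0,[-0.8,1.7,-3.1],-0.5],[0,[-1.2,2.4,-3.1],-0.5],[0,[-1.6,3.1,-3.1],-0.5],[0,[-1.8,3.8,-3.1],-0.5],[0,[-1.93,4.4,-3.1],-0.5],[0,[-1.93,4.6,-3.1],-0.5]])

```text
clock: 28.8
eef_pos: [0.5512, -0.1187, 0.1582]
tool_rot: [-0.002, 1.0, 0.0, -0.0]
ft_force: [0.4, -0.3, -0.3]
grip_width: 0.0122
```

```bash
python3 -c "
from h import *
need(.552,-.111,.03,180)
cam('wrist','w16.png')"
```

```text
at [ 0.5512 -0.1187  0.1582] psi -179.75 t 28.8 w 0.0122 F [ 0.4 -0.3 -0.3] j [-0.21  0.41  0.05  1.21  0.   -0.22] -> shift [-0.016  0.153  2.563] roll 0.042
```

View pics/w16.png

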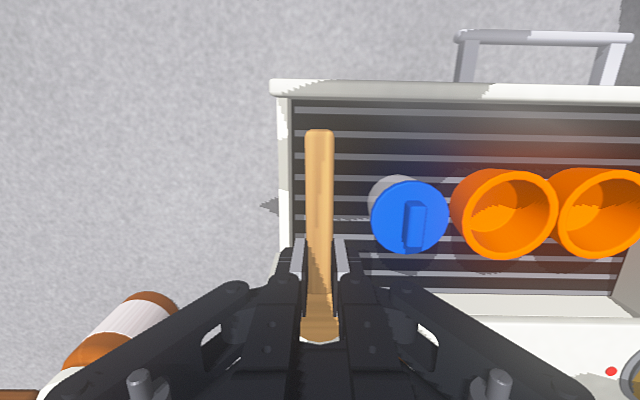

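move_arm(motion=[[0,[0,0.12,0.2],0],[0,[0,0.12,0.6],0],[0,[0,0.12,1.1],0],[0,[0,0.12,1.6],0],[0,[0,0.12,2.1],0],[0,[0,0.12,2.4],0],[0,[0,0.12,2.54],0],[0,[0,0.12,2.54],0],[0,[0,0.12,2.54],0],[0,[0,0.12,2.54],0]])

```text
clock: 29.85
eef_pos: [0.5515, -0.1162, 0.0325]
tool_rot: [-0.0, 1.0, -0.0, 0.001]
ft_force: [-0.3, 0.6, -0.5]
grip_width: 0.012
```

move_arm(motion=[[0,[0,0.04,0.05],0],[0,[0,0.04,0.09],0],[0,[0,0.04,0.1],0],[24,[0,0.04,0.1],0],[24,[0,0.04,0.1],0],[24,[0,0.04,0.1],0],[24,[0,0.04,-0.5],0],[24,[0,0.04,-1.3],0],[24,[0,0.04,-2.1],0],[24,[0,0.04,-2.9],0]])

```text
clock: 30.85
eef_pos: [0.5502, -0.1134, 0.1777]
tool_rot: [-0.0, 1.0, 0.0, -0.0]
ft_force: [1.0, 0.4, -0.8]
grip_width: 0.024
```

```bash
python3 -c "
from h import *
need(.38,.035,.06,90)
cam('wrist','w17.png');cam('scene','s17.png')
a=cv2.imread('pics/s17.png')[140:290,260:460];cv2.imwrite('pics/s17c.png',cv2.resize(a,None,fx=4,fy=4,interpolation=cv2.INTER_CUBIC))"
```

```text
at [ 0.5502 -0.1134  0.1777] psi -179.97 t 30.85 w 0.024 F [ 1.   0.4 -0.8] j [-0.2   0.39  0.07  1.25  0.   -0.2 ] -> shift [3.401 2.968 2.358] roll 15.006
```

View pics/w17.png

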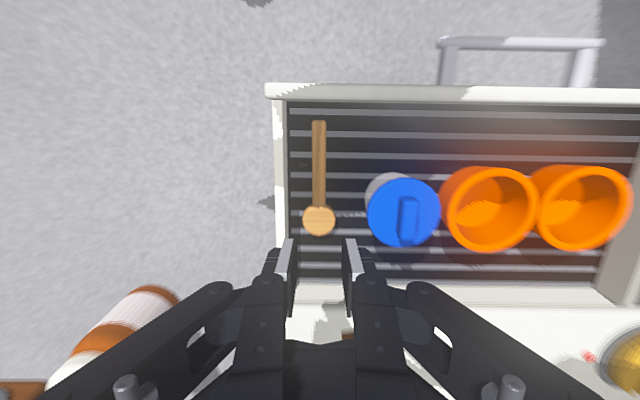

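View pics/s17c.png

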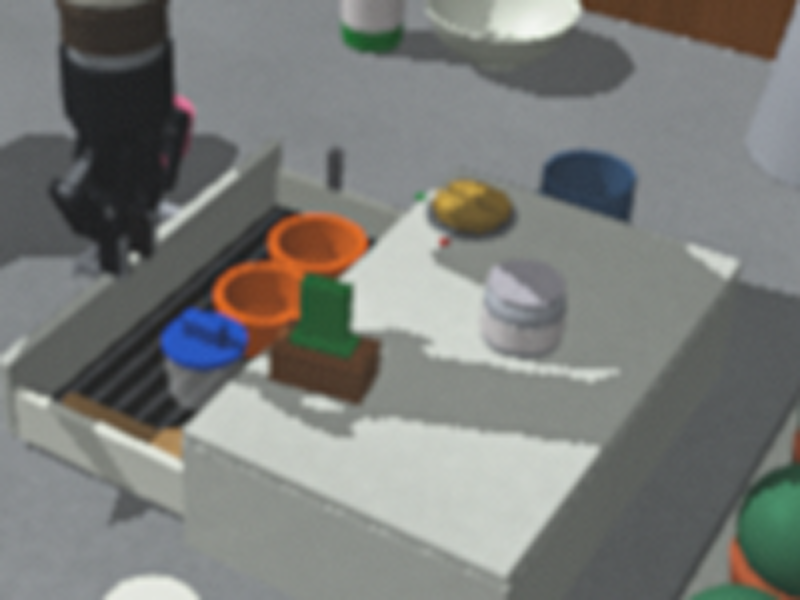

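move_arm(motion=[[0,[0.7,0.4,0],0],[0,[1.4,0.9,0],0],[0,[2.1,1.4,0],0],[0,[2.8,1.9,0],0],[0,[3.4,2.4,0],0],[0,[3.9,2.8,0],0],[0,[3.9,3.0,0.6],0],[0,[3.9,3.0,1.3],0],[0,[3.9,3.0,2.0],0],[0,[3.9,3.0,2.4],0]])

```text
clock: 31.95
eef_pos: [0.3533, 0.0364, 0.054]
tool_rot: [-0.001, 1.0, 0.0, -0.002]
ft_force: [-0.3, -0.2, -0.4]
grip_width: 0.0001
```

```bash
python3 -c "
from h import *
need(.575,.035,.057,180)
c,K,W=cam('wrist','w18.png')"
```

```text
at [0.3533 0.0364 0.054 ] psi -179.93 t 31.95 w 0.0001 F [-0.3 -0.2 -0.4] j [ 0.1   0.15 -0.63  0.79  0.    0.1 ] -> shift [-4.434 -0.033 -0.074] roll 0.012
```

View pics/w18.png

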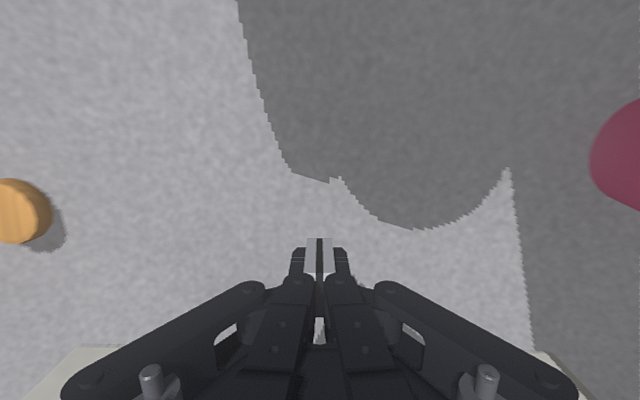

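move_arm(motion=[[0,[-0.4,0,0],0],[0,[-0.7,0,0],0],[0,[-0.85,0,0],0],[0,[-1.0,0,0],0],[0,[-1.2,0,0],0],[0,[-1.45,0,0],0],[0,[-1.7,0,0],0],[0,[-2.0,0,0],0],[0,[-2.3,0,0],0],[0,[-2.6,0,0],0]])

```text
clock: 33.0
eef_pos: [0.4842, 0.0355, 0.056]
tool_rot: [0.0, 1.0, -0.001, -0.002]
ft_force: [-2.3, -1.7, 1.0]
grip_width: 0.0002
```

move_arm(motion=[[0,[-0.3,0,0],0],[0,[-0.6,0,0],0],[0,[-0.9,0,0],0],[0,[-1.15,0,0],0],[0,[-1.35,0,0],0],[0,[-1.5,0,0],0],[0,[-1.6,0,0],0],[0,[-1.65,0,0],0],[0,[-1.7,0,0],0],[0,[-1.7,0,0],0]])

```text
clock: 34.0
eef_pos: [0.5708, 0.0366, 0.0565]
tool_rot: [-0.0, 1.0, 0.0, 0.0]
ft_force: [-0.4, -0.1, -0.1]
grip_width: -0.0001
```

```bash
python3 -c "
from h import *
need(.6,.035,.057,180)
for n in('scene','side'): cam(n,n+'19.png')
a=cv2.imread('pics/scene19.png')[140:290,260:460];cv2.imwrite('pics/s19c.png',cv2.resize(a,None,fx=4,fy=4,interpolation=cv2.INTER_CUBIC))
a=cv2.imread('pics/side19.png')[120:260,260:460];cv2.imwrite('pics/d19c.png',cv2.resize(a,None,fx=4,fy=4,interpolation=cv2.INTER_CUBIC))"
```

```text
at [0.5708 0.0366 0.0565] psi -179.96 t 34.0 w -0.0001 F [-0.4 -0.1 -0.1] j [ 0.06  0.51 -0.07  0.98  0.    0.06] -> shift [-0.584 -0.032 -0.01 ] roll 0.007
```

View pics/s19c.png

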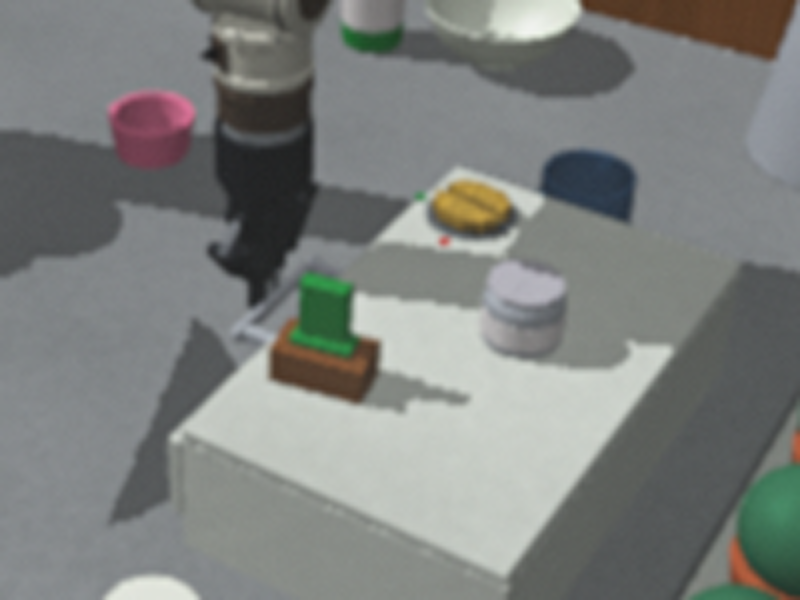

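View pics/d19c.png

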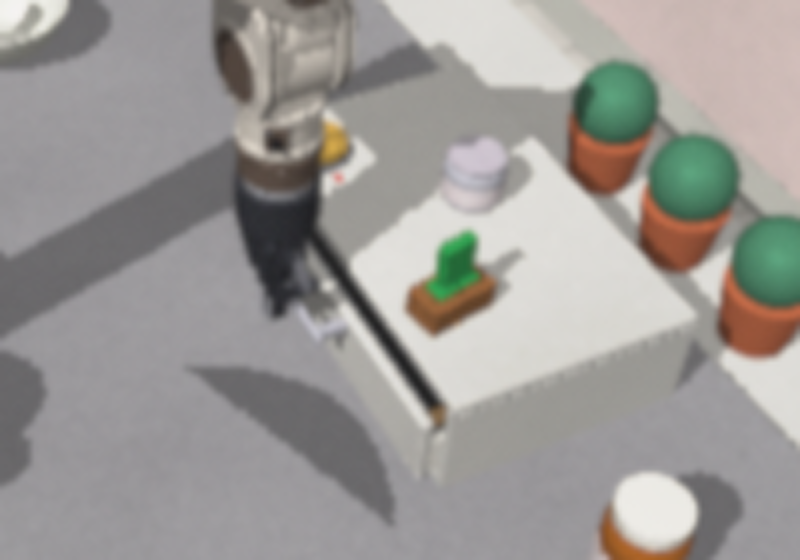

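move_arm(motion=[[0,[-0.05,0,0],0],[0,[-0.1,0,0],0],[0,[-0.14,0,0],0],[0,[-0.18,0,0],0],[0,[-0.22,0,0],0],[0,[-0.26,0,0],0],[0,[-0.3,0,0],0],[0,[-0.3,0,0],0],[0,[-0.3,0,0],0],[0,[-0.3,0,0],0]])

```text
clock: 35.1
eef_pos: [0.5797, 0.0364, 0.0563]
tool_rot: [-0.0, 1.0, 0.0, -0.005]
ft_force: [-15.6, 0.7, 12.4]
grip_width: 0.0001
```

move_arm(motion=[[0,[0.2,0,0],0],[0,[0.6,0,0],0],[0,[0.8,0,-0.5],0],[0,[0.8,0,-1.2],0],[0,[0.8,0,-2.0],0],[0,[0.6,0.2,-2.8],0],[0,[0.4,0.4,-3.6],0],[0,[0.2,0.4,-4.4],0],[0,[-0.4,0.4,-5.0],0],[0,[-0.4,0.4,-5.0],0]])

```text
clock: 36.1
eef_pos: [0.6115, 0.0567, 0.3117]
tool_rot: [-0.0, 1.0, 0.001, 0.007]
ft_force: [0.5, -0.3, -1.0]
grip_width: 0.0002
```

```bash
python3 -c "
from h import *
need(.6,.035,.3,180)
for n in('wrist','side'): cam(n,n+'20.png')
a=cv2.imread('pics/side20.png')[120:260,260:460];cv2.imwrite('pics/d20c.png',cv2.resize(a,None,fx=4,fy=4,interpolation=cv2.INTER_CUBIC))"
```

```text
at [0.6115 0.0567 0.3117] psi -179.98 t 36.1 w 0.0002 F [ 0.5 -0.3 -1. ] j [ 0.09  0.46  0.52  1.62 -0.    0.09] -> shift [ 0.233 -0.434  0.231] roll 0.003
```

View pics/wrist20.png

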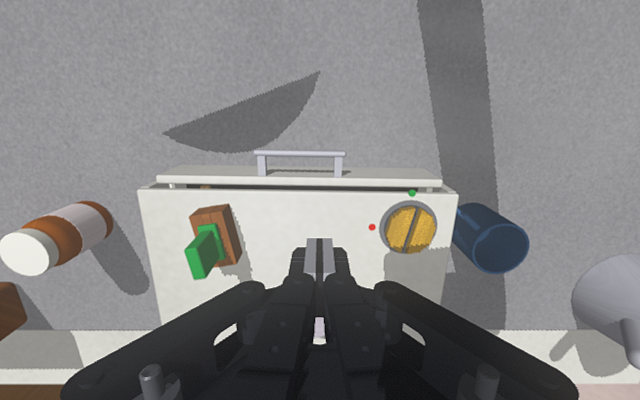

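View pics/d20c.png

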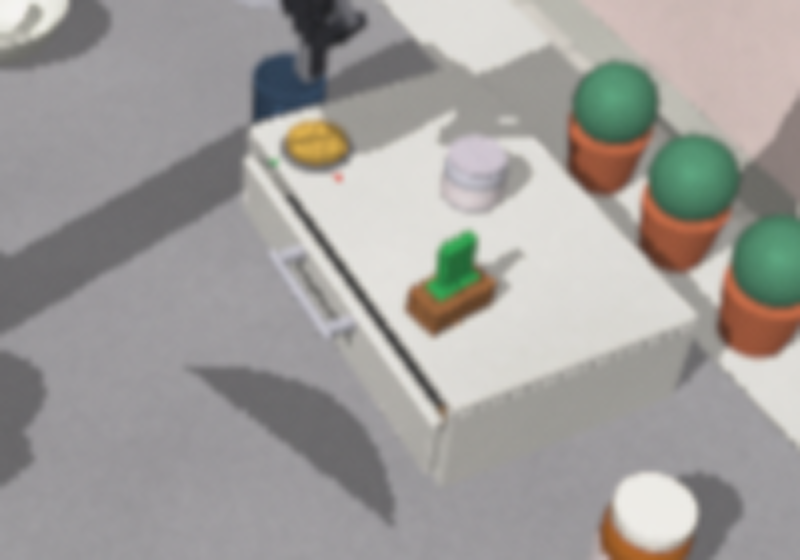

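```bash
python3 - <<'E'
from h import *
c,K,W=cam('wrist')
cv2.imwrite('pics/w20c.png',cv2.resize(c[140:280,130:470,::-1],None,fx=2.3,fy=2.3,interpolation=cv2.INTER_CUBIC))
for n,u,v,z in[('h front L',345,151.5,.082),('h front R',256,152,.082),('h back',300,156,.082),('panel front L',438,176,.085),('panel front R',160,176,.085),('panel back',300,182,.085),('unit front L',456,192,.112),('unit R',140,189,.112)]: print(n,onplane(K,W,u,v,z).round(4))
E
```

```text
h front L [0.5829 0.0894 0.082 ]
h front R [ 0.5835 -0.0231  0.082 ]
h back [0.5886 0.0324 0.082 ]
panel front L [0.6137 0.2095 0.085 ]
panel front R [ 0.6139 -0.1478  0.085 ]
panel back [0.6218 0.032  0.085 ]
unit front L [0.6274 0.2223 0.112 ]
unit R [ 0.6239 -0.1594  0.112 ]
```

View pics/w20c.png

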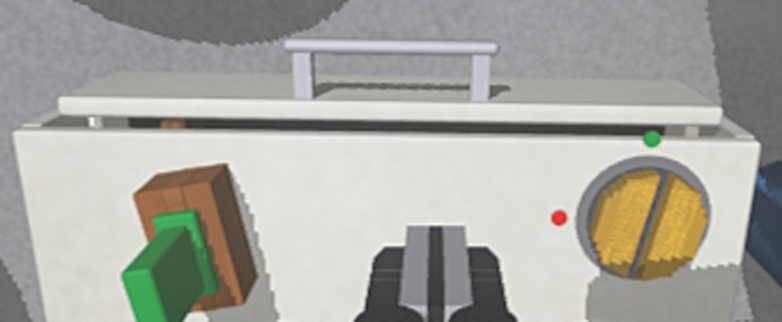

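move_arm(motion=[[50,[-0.2,-0.5,0.1],0],[50,[-0.5,-1.1,0.2],0],[50,[-0.8,-1.8,0.3],0],[50,[-0.8,-2.3,0.3],0],[50,[-0.8,-2.6,0.3],0],[50,[-0.8,-2.6,0.3],0],[50,[-0.8,-2.6,0.3],0],[50,[-0.8,-2.6,0.3],0],[50,[-0.8,-2.6,0.3],0],[50,[-0.8,-2.6,0.3],0]])

```text
clock: 37.25
eef_pos: [0.6456, -0.0725, 0.2917]
tool_rot: [-0.001, 1.0, 0.0, 0.0]
ft_force: [-0.2, 0.3, 0.4]
grip_width: 0.0503
```

```bash
python3 -c "
from h import *
need(.69,-.075,.25,180)
c,K,W=cam('wrist','w21.png')
cv2.imwrite('pics/w21c.png',cv2.resize(c[120:290,220:420,::-1],None,fx=3.5,fy=3.5,interpolation=cv2.INTER_CUBIC))
"
```

```text
at [ 0.6456 -0.0725  0.2917] psi -179.88 t 37.25 w 0.0503 F [-0.2  0.3  0.4] j [-0.11  0.55  0.63  1.64  0.   -0.11] -> shift [-0.888 -0.053  0.835] roll 0.02
```

View pics/w21.png

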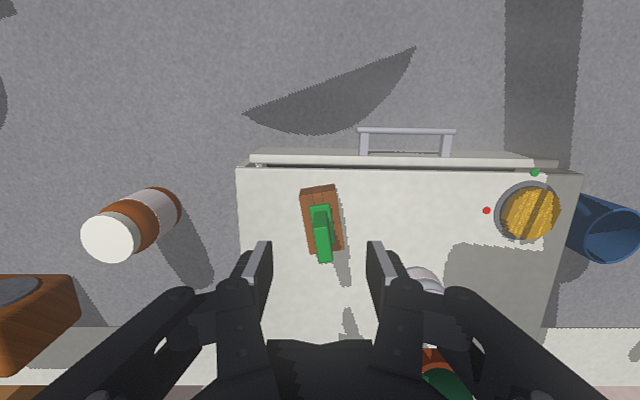

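View pics/w21c.png

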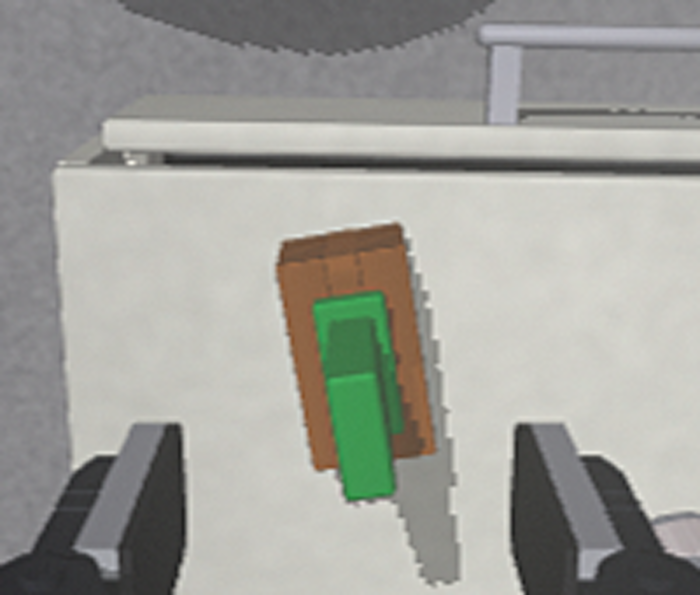

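```bash
python3 - <<'E'
from h import *
c,K,W=cam('wrist')
f=lambda p,z:onplane(K,W,220+p[0]/3.5,120+p[1]/3.5,z)
H=[f(p,.142) for p in[(278,265),(403,246),(437,450),(315,470)]]
k=[f(p,.196) for p in[(328,376),(382,372),(394,497),(345,502)]]
for n,q in(('holder',H),('key',k)):
    q=np.array(q)[:,:2];print(n,q.mean(0).round(4),[round(np.linalg.norm(q[i]-q[(i+1)%4]),4) for i in range(4)])
    for i,j in((0,3),(1,2)):print(np.degrees(np.arctan2(*(q[j]-q[i])[::-1])).round(1))
    ar=cv2.minAreaRect((q*1000).astype(np.float32));print(ar)
E
```

```text
holder [ 0.6887 -0.0686] [np.float64(0.038), np.float64(0.0686), np.float64(0.0396), np.float64(0.0695)]
8.8
10.2
((688.640869140625, -69.04479217529297), (69.47376251220703, 39.63373565673828), 10.154570579528809)
key [ 0.6883 -0.0683] [np.float64(0.0138), np.float64(0.0358), np.float64(0.013), np.float64(0.0363)]
6.9
5.8
((688.17431640625, -68.16998291015625), (36.26387023925781, 13.749048233032227), 6.66527795791626)
```

```bash
python3 -c "
from h import *
need(.6883,-.0683,.154,186.5)"
```

```text
at [ 0.6456 -0.0729  0.2916] psi -179.91 t 37.35 w 0.0496 F [-0.2  0.   0.3] j [-0.11  0.55  0.63  1.64  0.   -0.11] -> shift [-0.853  0.09   2.752] roll -1.069
```

move_arm(motion=[[40,[-0.4,0.05,0],-0.5],[40,[-0.85,0.09,0.2],-1.07],[40,[-0.85,0.09,0.7],-1.07],[40,[-0.85,0.09,1.2],-1.07],[40,[-0.85,0.09,1.4],-1.07],[40,[-0.85,0.09,1.4],-1.07],[40,[-0.85,0.09,1.4],-1.07],[40,[-0.85,0.09,1.4],-1.07],[40,[-0.85,0.09,1.4],-1.07],[40,[-0.85,0.09,1.4],-1.07]])

```text
clock: 38.35
eef_pos: [0.6884, -0.0692, 0.2227]
tool_rot: [-0.056, 0.998, -0.0, 0.001]
ft_force: [-0.4, 0.3, 0.1]
grip_width: 0.04
```

```bash
python3 -c "
from h import *
need(.6883,-.0683,.154,186.5)
c,K,W=cam('wrist','w22.png')"
```

```text
at [ 0.6884 -0.0692  0.2227] psi -173.55 t 38.35 w 0.04 F [-0.4  0.3  0.1] j [-0.1   0.65  0.62  1.54  0.   -0.21] -> shift [0.004 0.018 1.373] roll -0.009
```

View pics/w22.png

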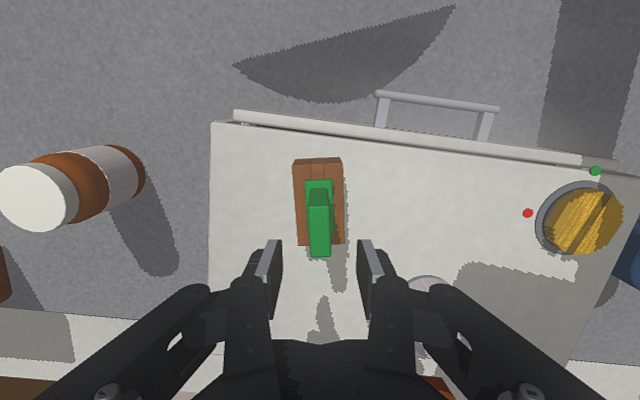

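```bash
python3 -c "
from h import *
c,K,W=cam('side');print(onplane(K,W,378,158,.162))
c,K,W=cam('scene');print(onplane(K,W,391,209,.162))
need(.6883,-.0683,.155,186.5)"
```

```text
[0.78291123 0.05192353 0.162     ]
[0.78426505 0.05421441 0.162     ]
at [ 0.6881 -0.0691  0.2218] psi -173.55 t 38.5 w 0.0398 F [ 0.3 -0.6  0. ] j [-0.1   0.65  0.62  1.54 -0.   -0.21] -> shift [-0.005  0.016  1.336] roll -0.009
```

Tin is at (0.783, 0.053), clear of the fingers.

move_arm(motion=[[40,[0,0.02,0.4],0],[40,[0,0.02,0.8],0],[40,[0,0.02,1.15],0],[40,[0,0.02,1.33],0],[40,[0,0.02,1.33],0],[0,[0,0.02,1.33],0],[0,[0,0.02,1.33],0],[0,[0,0.02,1.33],0],[0,[0,0.02,1.33],0],[0,[0,0.02,1.33],0]])

```text
clock: 39.5
eef_pos: [0.6888, -0.0682, 0.1564]
tool_rot: [-0.056, 0.998, -0.0, 0.001]
ft_force: [0.8, -0.0, 4.2]
grip_width: 0.0133
```

```bash
python3 -c "
from h import *
need(.6883,-.0683,.155,186.5)"
```

```text
at [ 0.6888 -0.0682  0.1564] psi -173.55 t 39.5 w 0.0133 F [ 0.8 -0.   4.2] j [-0.1   0.67  0.47  1.38  0.   -0.21] -> shift [ 0.01  -0.001  0.028] roll -0.008
```

```bash
python3 -c "
from h import *
need(.66,.08,.25,180)"
```

```text
at [ 0.6888 -0.0682  0.1564] psi -173.55 t 39.5 w 0.0133 F [ 0.8 -0.   4.2] j [-0.1   0.67  0.47  1.38  0.   -0.21] -> shift [ 0.234  3.008 -1.874] roll 1.075
```

move_arm(motion=[[0,[0,0,-0.4],0],[0,[0,0,-0.9],0],[0,[0,0,-1.4],0],[0,[0.1,0.3,-1.87],0.3],[0,[0.2,1.0,-1.87],0.7],[0,[0.23,1.7,-1.87],1.07],[0,[0.23,2.4,-1.87],1.07],[0,[0.23,2.9,-1.87],1.07],[0,[0.23,3.0,-1.87],1.07],[0,[0.23,3.0,-1.87],1.07]])

```text
clock: 40.5
eef_pos: [0.6593, 0.0805, 0.248]
tool_rot: [-0.001, 1.0, -0.0, -0.0]
ft_force: [-0.5, -0.5, -0.5]
grip_width: 0.0135
```

```bash
python3 -c "
from h import *
need(.686,.168,.25,180)
c,K,W=cam('wrist','w23.png')
cv2.imwrite('pics/w23c.png',cv2.resize(c[140:300,260:460,::-1],None,fx=3.7,fy=3.7,interpolation=cv2.INTER_CUBIC))"
```

```text
at [0.6593 0.0805 0.248 ] psi -179.86 t 40.5 w 0.0135 F [-0.5 -0.5 -0.5] j [ 0.12  0.59  0.57  1.55 -0.    0.12] -> shift [-0.538  1.749 -0.042] roll 0.023
```

View pics/w23.png

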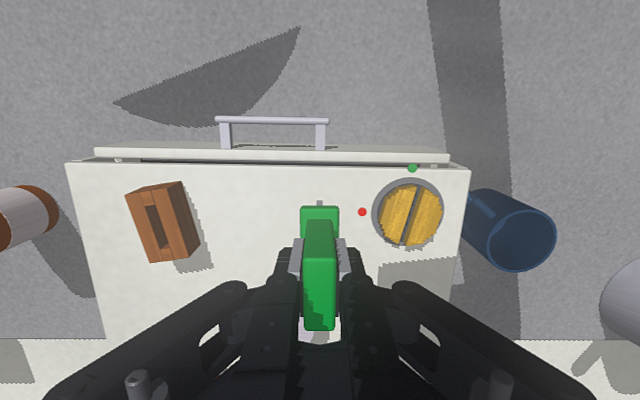

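View pics/w23c.png

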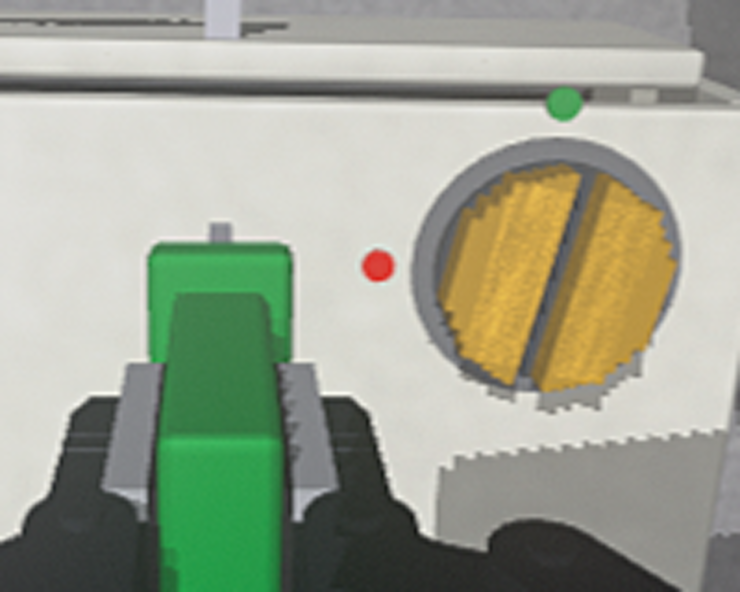

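```bash
python3 - <<'E'
from h import *
c,K,W=cam('wrist')
f=lambda p,z:onplane(K,W,260+p[0]/3.7,140+p[1]/3.7,z)
L=[f(p,.126)[:2] for p in((580,175),(513,385))];Rr=[f(p,.126)[:2] for p in((608,182),(545,390))]
print('L',L,'R',Rr)
for q in(L,Rr):print(np.degrees(np.arctan2(*(q[1]-q[0])[::-1])),np.linalg.norm(q[1]-q[0]))
m=(np.array(L)+np.array(Rr))/2;print('mid',m,m.mean(0)); 
d=(m[1]-m[0])/np.linalg.norm(m[1]-m[0]);n=np.array([-d[1],d[0]]);print('width',abs((Rr[0]-L[0])@n),abs((Rr[1]-L[1])@n))
print('red',f((378,266),.112),'green',f((564,104),.112))
# brass disc
b=mask(c,(16,90,60),(30,255,255));bl=blobs(b,200)
P=np.vstack([np.column_stack(np.nonzero(x[2])[::-1]) for x in bl if x[1][0]>350]);
Q=np.array([onplane(K,W,*p,.126)[:2]*1000 for p in P]).astype(np.float32);print(cv2.minEnclosingCircle(Q),cv2.fitEllipse(cv2.convexHull(Q)))
# ring outline points
ring=[(412,275),(545,138),(680,250),(440,180),(650,175),(425,330)]
Q=np.array([f(p,.112)[:2]*1000 for p in ring])
A=np.c_[2*Q,np.ones(len(Q))];s=np.linalg.lstsq(A,(Q**2).sum(1),rcond=None)[0];print('ring',s[:2],np.sqrt(s[2]+s[:2]@s[:2]))
# key blade check: visible tip
print('fx',K[0,0]); print(get_obs()['eef_pos'],pose()[1])
for P in([.0,0,.0384]),: print(proj(K,W,pose()[0]+pose()[2]@np.array(P)))
E
```

```text
L [array([0.65475419, 0.171931  ]), array([0.71378624, 0.15964316])] R [array([0.656598  , 0.17928535]), array([0.71526904, 0.16847412])]
-11.75851052870008 0.06029738359660897
-10.440690986616842 0.05965880699764301
mid [[0.65567609 0.17560817]
 [0.71452764 0.16405864]] [0.68510187 0.16983341]
width 0.007571765804386368 0.00895120988450121
red [0.68453006 0.12361576 0.112     ] green [0.6391106  0.17063903 0.112     ]
((683.0477294921875, 169.04714965820312), 33.10639572143555) ((683.1680908203125, 169.37501525878906), (60.91722106933594, 64.2588119506836), 104.65666198730469)
ring [684.12967054 169.1874936 ] 37.01446399726539
fx 289.80211401036695
[0.65965057 0.07868451 0.2480682 ] 179.98573243666158
[317.63940896 225.95040089]
```

```bash
python3 -c "
from h import *
need(.6846,.1695,.185,168.9)"
```

```text
at [0.6597 0.0787 0.2481] psi 179.99 t 40.6 w 0.0131 F [-0.7  0.  -0.9] j [ 0.12  0.59  0.57  1.55 -0.    0.12] -> shift [-0.499  1.817  1.26 ] roll 1.848
```

move_arm(motion=[[0,[-0.1,0.4,0],0.5],[0,[-0.2,0.9,0.1],1.0],[0,[-0.35,1.4,0.3],1.5],[0,[-0.5,1.75,0.6],1.85],[0,[-0.5,1.82,1.0],1.85],[0,[-0.5,1.82,1.2],1.85],[0,[-0.5,1.82,1.2],1.85],[0,[-0.5,1.82,1.2],1.85],[0,[-0.5,1.82,1.2],1.85],[0,[-0.5,1.82,1.2],1.85]])

```text
clock: 41.6
eef_pos: [0.6853, 0.1701, 0.19]
tool_rot: [0.097, 0.995, 0.0, 0.001]
ft_force: [-0.2, 0.1, -0.5]
grip_width: 0.0135
```

```bash
python3 -c "
from h import *
need(.6846,.1695,.1565,168.9)
c,K,W=cam('wrist','w24.png')
cv2.imwrite('pics/w24c.png',cv2.resize(c[130:290,220:420,::-1],None,fx=3.7,fy=3.7,interpolation=cv2.INTER_CUBIC))
for n,b in(('scene',(330,140,430,230)),('side',(290,90,390,180))):
    c=cam(n)[0];cv2.imwrite('pics/%s24.png'%n,cv2.resize(c[b[1]:b[3],b[0]:b[2],::-1],None,fx=6,fy=6,interpolation=cv2.INTER_CUBIC))"
```

```text
at [0.6853 0.1701 0.19  ] psi 168.88 t 41.6 w 0.0135 F [-0.2  0.1 -0.5] j [ 0.24  0.69  0.6   1.48 -0.    0.44] -> shift [ 0.013 -0.016  0.67 ] roll -0.003
```

View pics/w24c.png

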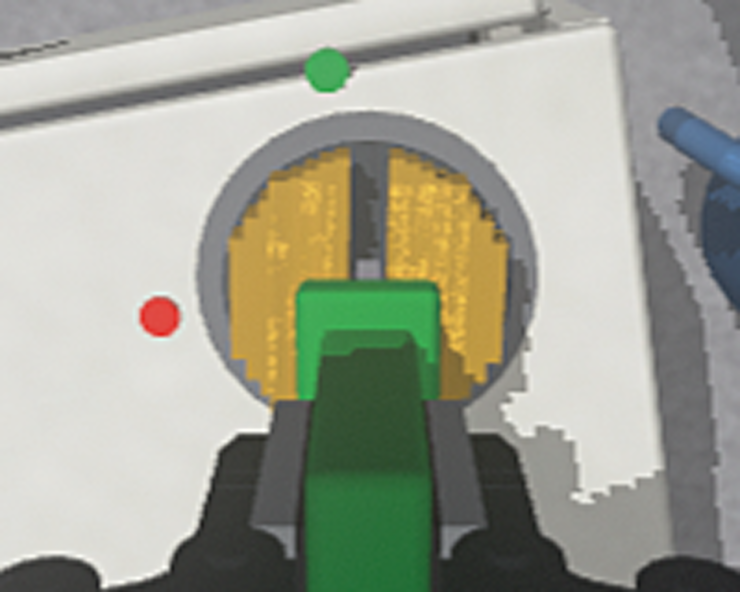

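View pics/scene24.png

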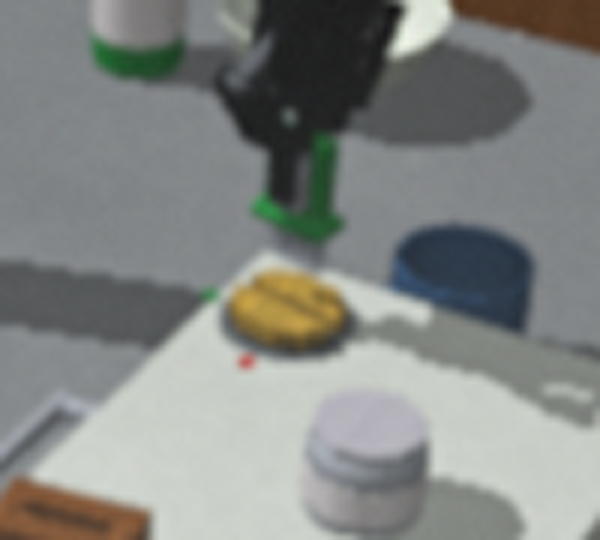

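View pics/side24.png

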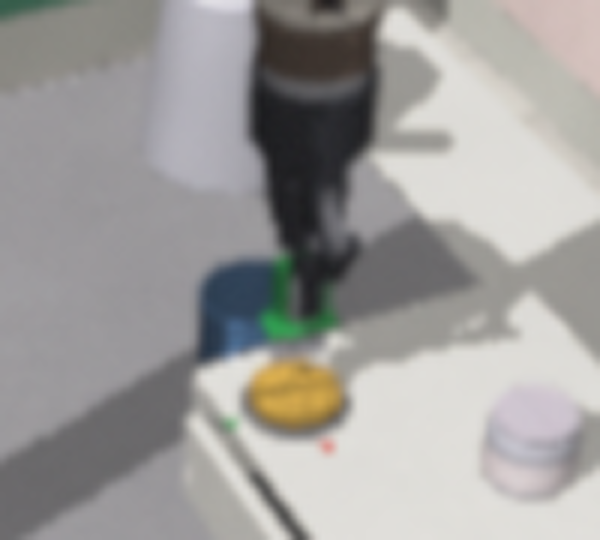

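move_arm(motion=[[0,[0.01,-0.01,0.1],0],[0,[0.01,-0.01,0.2],0],[0,[0.01,-0.01,0.3],0],[0,[0.01,-0.01,0.38],0],[0,[0.01,-0.01,0.46],0],[0,[0.01,-0.01,0.54],0],[0,[0.01,-0.01,0.6],0],[0,[0.01,-0.01,0.64],0],[0,[0.01,-0.01,0.64],0],[0,[0.01,-0.01,0.64],0]])

```text
clock: 42.75
eef_pos: [0.6841, 0.1703, 0.1565]
tool_rot: [0.096, 0.995, 0.0, 0.0]
ft_force: [0.5, 0.2, -0.9]
grip_width: 0.0131
```

```bash
python3 -c "
from h import *
need(.6846,.1695,.1565,168.9)
c,K,W=cam('wrist','w25.png')
cv2.imwrite('pics/w25c.png',cv2.resize(c[130:290,220:420,::-1],None,fx=3.7,fy=3.7,interpolation=cv2.INTER_CUBIC))"
```

```text
at [0.6841 0.1703 0.1565] psi 168.93 t 42.75 w 0.0131 F [ 0.5  0.2 -0.9] j [ 0.24  0.7   0.53  1.4  -0.    0.44] -> shift [-0.013 -0.013  0.   ] roll 0.005
```

View pics/w25c.png

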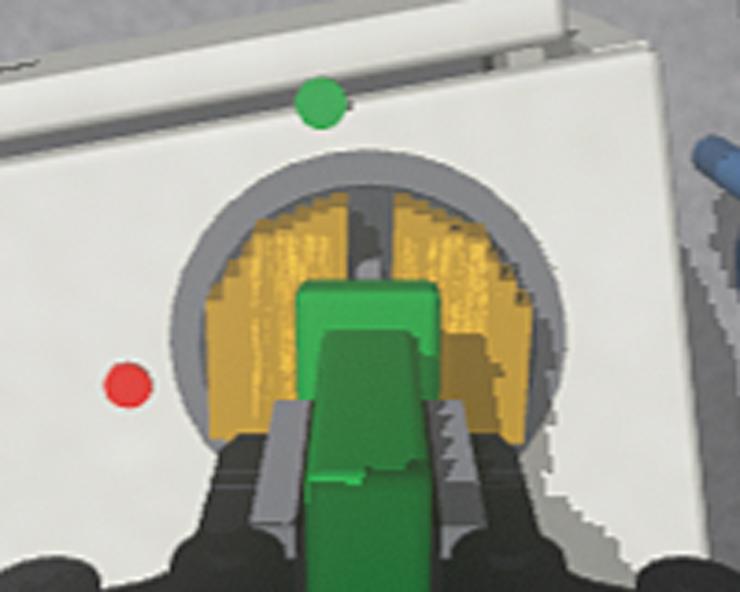

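```bash
python3 - <<'E'
from h import *
_,K,W0=cam('wrist')
p,a,M,o=pose()
T=np.eye(4);T[:3,:3]=M;T[:3,3]=p;mount=np.linalg.inv(T)@W0
T=np.eye(4);T[:3,:3]=R.from_quat([-.001,1,0,0]).as_matrix();T[:3,3]=[.6595,.0796,.248];W=T@mount
im=cv2.imread('pics/w23.png')
for u in(270,300,350,380):
    g=im[140:180,u].mean(1); print(u,[int(x) for x in g])
for v,z in((151,.085),(161.5,.085),(163,.085),(164.5,.112),(166,.112)):print(v,z,onplane(K,W,300,v,z).round(4))
E
```

```text
270 [149, 148, 150, 162, 171, 105, 102, 161, 165, 154, 201, 226, 225, 223, 221, 219, 218, 215, 219, 195, 148, 108, 84, 68, 78, 168, 205, 228, 223, 219, 219, 219, 219, 218, 218, 217, 218, 217, 216, 218]
300 [152, 155, 154, 159, 169, 127, 96, 163, 165, 161, 160, 225, 225, 222, 220, 219, 217, 216, 215, 212, 175, 113, 105, 74, 60, 126, 177, 225, 225, 220, 218, 219, 217, 217, 217, 216, 217, 216, 217, 217]
350 [153, 156, 160, 157, 160, 159, 163, 163, 162, 162, 158, 163, 222, 222, 218, 216, 214, 211, 209, 209, 206, 165, 108, 104, 78, 63, 145, 177, 223, 221, 216, 215, 214, 213, 213, 214, 215, 213, 213, 214]
380 [159, 157, 155, 155, 153, 162, 162, 159, 162, 162, 162, 152, 189, 220, 219, 215, 213, 211, 208, 208, 212, 185, 144, 108, 89, 75, 81, 163, 199, 223, 218, 215, 213, 215, 215, 215, 215, 216, 217, 216]
151 0.085 [0.6263 0.0597 0.085 ]
161.5 0.085 [0.6375 0.0595 0.085 ]
163 0.085 [0.6391 0.0595 0.085 ]
164.5 0.112 [0.6357 0.0613 0.112 ]
166 0.112 [0.6372 0.0612 0.112 ]
```

move_arm(motion=[[0,[0,-0.01,0],0.8],[0,[0,-0.01,0],1.8],[0,[0,-0.01,0],2.8],[0,[0,-0.01,0],3.8],[0,[0,-0.01,0],4.8],[0,[0,-0.01,0],5.8],[0,[0,-0.01,0],6.8],[0,[0,-0.01,0],7.8],[0,[0,-0.01,0],8.8],[0,[0,-0.01,0],9.8]])

```text
clock: 43.85
eef_pos: [0.684, 0.1699, 0.1567]
tool_rot: [0.574, 0.819, 0.0, 0.0]
ft_force: [-0.4, 0.3, 0.1]
grip_width: 0.0136
```

```bash
python3 -c "
from h import *
need(.6846,.1695,.1565,80);print(get_obs()['ft_torque'])"
```

```text
at [0.684  0.1699 0.1567] psi 109.9 t 43.85 w 0.0136 F [-0.4  0.3  0.1] j [0.24 0.7  0.53 1.4  0.   1.47] -> shift [-0.012  0.009  0.005] roll 4.983
[-0.00439651  0.01830123  0.10064346]
```

move_arm(motion=[[0,[0,0,0],0.8],[0,[0,0,0],1.6],[0,[0,0,0],2.3],[0,[0,0,0],3.0],[0,[0,0,0],3.5],[0,[0,0,0],4.0],[0,[0,0,0],4.4],[0,[0,0,0],4.6],[0,[0,0,0],4.6],[0,[0,0,0],4.6]])

```text
clock: 44.85
eef_pos: [0.6839, 0.1699, 0.1567]
tool_rot: [0.751, 0.66, 0.0, -0.0]
ft_force: [-0.8, -0.1, 0.9]
grip_width: 0.013
```

```bash
python3 -c "
from h import *
need(.6846,.1695,.1565,80);print(get_obs()['ft_torque'])
c,K,W=cam('wrist','w26.png')
cv2.imwrite('pics/w26c.png',cv2.resize(c[130:290,220:420,::-1],None,fx=3.7,fy=3.7,interpolation=cv2.INTER_CUBIC))"
```

```text
at [0.6839 0.1699 0.1567] psi 82.56 t 44.85 w 0.013 F [-0.8 -0.1  0.9] j [0.24 0.7  0.53 1.4  0.   1.94] -> shift [-0.006  0.015  0.003] roll 0.427
[0.07905869 0.20060359 0.0357361 ]
```

View pics/w26c.png

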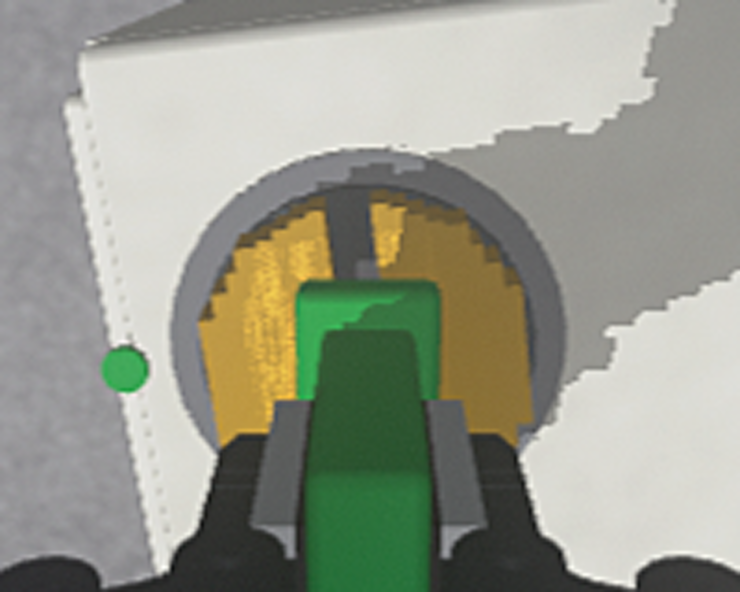

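move_arm(motion=[[0,[0,0,0],0.2],[0,[0,0,0],0.4],[0,[0,0,0],0.6],[0,[0,0,0],0.7],[0,[0,0,0],0.8],[0,[0,0,0],0.8],[0,[0,0,0],0.8],[0,[0,0,0],0.8],[0,[0,0,0],0.8],[0,[0,0,0],0.8]])

```text
clock: 45.9
eef_pos: [0.6839, 0.1699, 0.1566]
tool_rot: [0.779, 0.628, 0.0, -0.0]
ft_force: [-2.4, 0.4, 3.4]
grip_width: 0.0129
```

```bash
python3 -c "
from h import *
need(.6846,.1695,.1565,80);print(get_obs()['ft_torque'])
c,K,W=cam('wrist','w27.png')
cv2.imwrite('pics/w27c.png',cv2.resize(c[130:290,220:420,::-1],None,fx=3.7,fy=3.7,interpolation=cv2.INTER_CUBIC))"
```

```text
at [0.6839 0.1699 0.1566] psi 77.74 t 45.9 w 0.0129 F [-2.4  0.4  3.4] j [0.24 0.7  0.53 1.4  0.   2.03] -> shift [-0.005  0.016  0.002] roll -0.376
[0.13262605 0.53571818 1.0061386 ]
```

View pics/w27c.png

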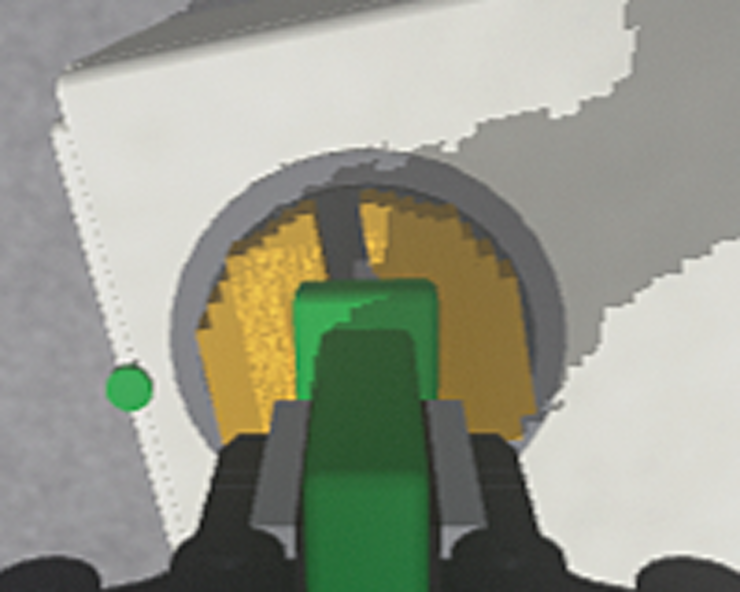

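move_arm(motion=[[0,[0,0,0],-0.5],[0,[0,0,0],-1.0],[0,[0,0,0],-1.4],[0,[0,0,0],-1.4],[0,[0,0,-0.2],-1.4],[0,[0,0,-0.4],-1.4],[0,[0,0,-0.8],-1.4],[0,[0,0,-1.3],-1.4],[0,[0,0,-1.8],-1.4],[0,[0,0,-2.0],-1.4]])

```text
clock: 46.95
eef_pos: [0.6852, 0.1699, 0.2613]
tool_rot: [0.731, 0.682, 0.003, 0.002]
ft_force: [-0.4, 0.8, -0.4]
grip_width: 0.0134
```

```bash
python3 -c "
from h import *
need(.66,.04,.256,180)
c,K,W=cam('wrist','w28.png')"
```

```text
at [0.6852 0.1699 0.2613] psi 86.06 t 46.95 w 0.0134 F [-0.4  0.8 -0.4] j [ 0.24  0.69  0.79  1.66 -0.    1.88] -> shift [-2.628 -0.325  0.099] roll -15.657
```

View pics/w28.png

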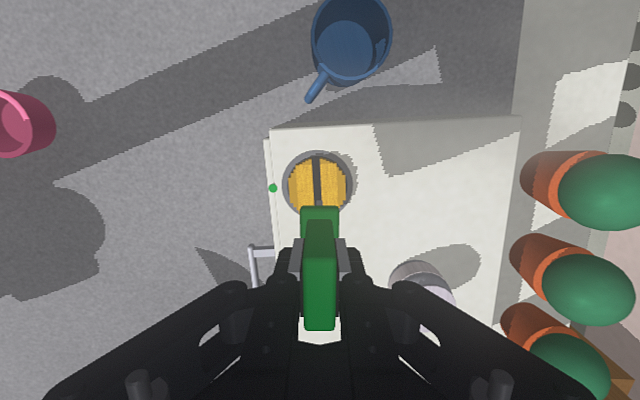

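```bash
python3 -c "
from h import *
c,K,W=cam('wrist')
cv2.imwrite('pics/w28c.png',cv2.resize(c[120:220,255:375,::-1],None,fx=6,fy=6,interpolation=cv2.INTER_CUBIC))"
```

```text
(no output)
```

View pics/w28c.png

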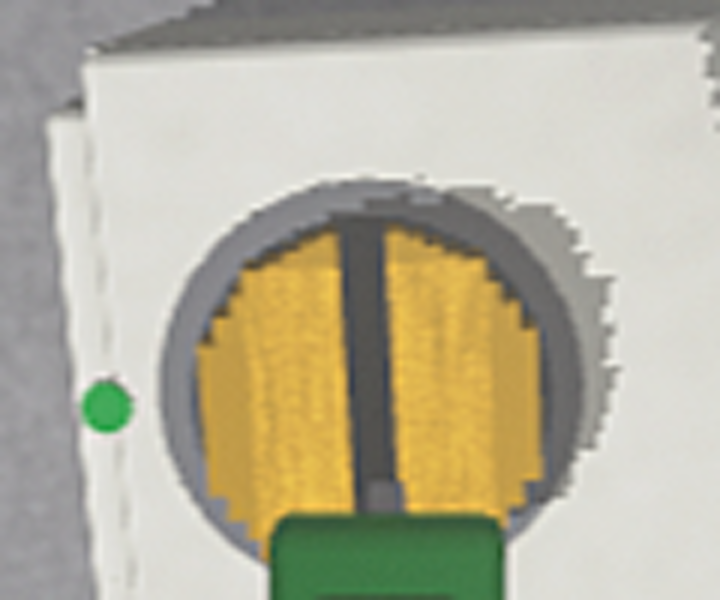

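move_arm(motion=[[0,[-0.2,0,0],-1.4],[0,[-0.6,0,0],-2.8],[0,[-1.0,0,0],-4.2],[0,[-1.5,0,0],-5.6],[0,[-2.0,0,0],-7.0],[0,[-2.6,0,0],-8.4],[0,[-3.2,-0.1,0],-9.8],[0,[-3.8,-0.2,0],-11.2],[0,[-4.3,-0.3,0],-12.6],[0,[-4.6,-0.3,0],-14.0]])

```text
clock: 48.05
eef_pos: [0.6523, -0.061, 0.2561]
tool_rot: [0.084, 0.996, -0.0, -0.001]
ft_force: [-0.7, 0.9, -1.3]
grip_width: 0.0133
```

```bash
python3 -c "
from h import *
need(.6888,-.0682,.2,187)"
```

```text
at [ 0.6523 -0.061   0.2561] psi 170.31 t 48.05 w 0.0133 F [-0.7  0.9 -1.3] j [-0.09  0.57  0.55  1.56 -0.    0.08] -> shift [-0.745 -0.019  1.12 ] roll -2.781
```

move_arm(motion=[[0,[-0.3,0,0.1],-1.4],[0,[-0.6,0,0.3],-2.78],[0,[-0.74,-0.02,0.6],-2.78],[0,[-0.74,-0.02,0.9],-2.78],[0,[-0.74,-0.02,0.95],-2.78],[0,[-0.74,-0.02,0.95],-2.78],[0,[-0.74,-0.02,0.95],-2.78],[0,[-0.74,-0.02,0.95],-2.78],[0,[-0.74,-0.02,0.95],-2.78],[0,[-0.74,-0.02,0.95],-2.78]])

```text
clock: 49.05
eef_pos: [0.6899, -0.066, 0.2096]
tool_rot: [-0.059, 0.998, -0.0, 0.001]
ft_force: [0.1, 0.2, -1.0]
grip_width: 0.0132
```

```bash
python3 -c "
from h import *
need(.6888,-.0682,.1575,187)
c,K,W=cam('wrist','w30.png')
cv2.imwrite('pics/w30c.png',cv2.resize(c[130:290,220:420,::-1],None,fx=3.7,fy=3.7,interpolation=cv2.INTER_CUBIC))"
```

```text
at [ 0.6899 -0.066   0.2096] psi -173.2 t 49.05 w 0.0132 F [ 0.1  0.2 -1. ] j [-0.1   0.66  0.59  1.51 -0.   -0.21] -> shift [ 0.029 -0.041  1.043] roll -0.034
```

View pics/w30c.png

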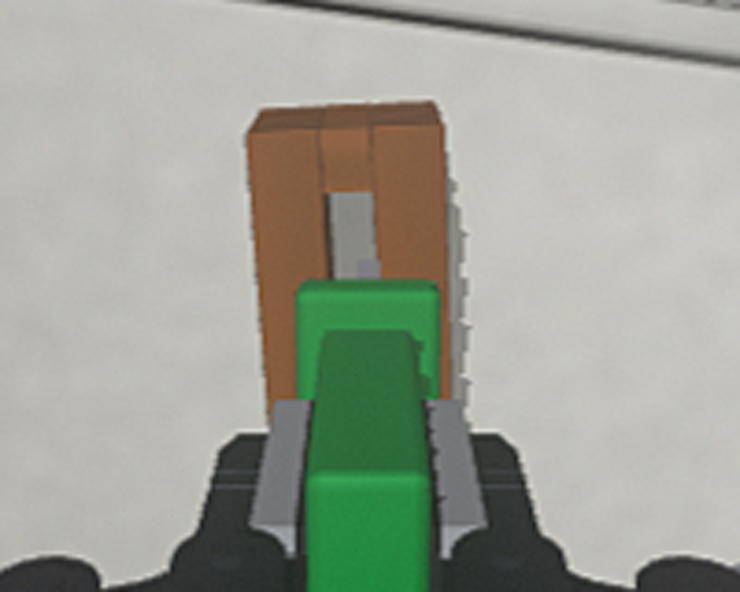

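move_arm(motion=[[0,[0.03,-0.04,0.1],-0.35],[0,[0.03,-0.04,0.3],-0.35],[0,[0.03,-0.04,0.45],-0.35],[0,[0.03,-0.04,0.45],-0.35],[0,[0.03,-0.04,0.45],-0.35],[0,[0.03,-0.04,0.45],-0.35],[0,[0.03,-0.04,0.45],-0.35],[0,[0.03,-0.04,0.45],-0.35],[0,[0.03,-0.04,0.45],-0.35],[0,[0.03,-0.04,0.45],-0.35]])

```text
clock: 50.1
eef_pos: [0.6885, -0.0682, 0.1866]
tool_rot: [-0.078, 0.997, -0.0, 0.0]
ft_force: [0.5, -0.6, -0.2]
grip_width: 0.0132
```

```bash
python3 -c "
from h import *
need(.6888,-.0682,.1575,189)
c,K,W=cam('wrist','w31.png')
cv2.imwrite('pics/w31c.png',cv2.resize(c[130:290,220:420,::-1],None,fx=3.7,fy=3.7,interpolation=cv2.INTER_CUBIC))"
```

```text
at [ 0.6885 -0.0682  0.1866] psi -171.09 t 50.1 w 0.0132 F [ 0.5 -0.6 -0.2] j [-0.1   0.66  0.54  1.45  0.   -0.25] -> shift [-0.005 -0.001  0.581] roll -0.015
```

View pics/w31c.png

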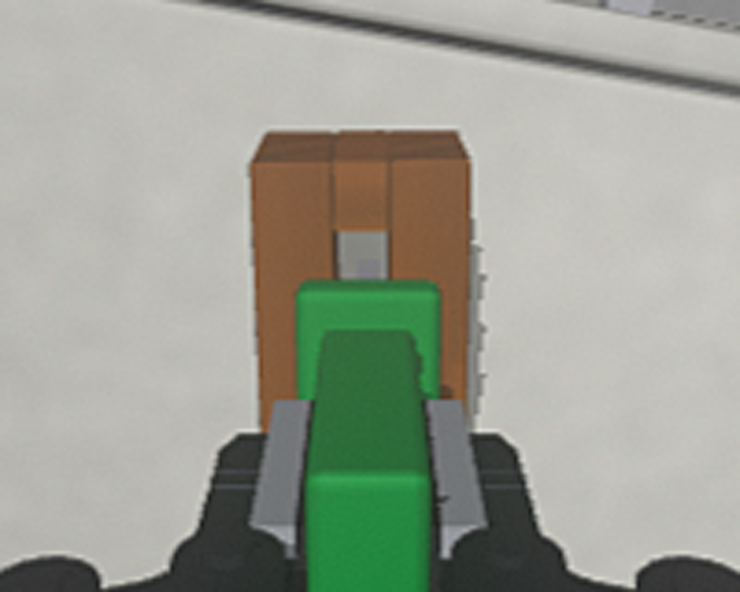

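move_arm(motion=[[0,[0,-0.02,0.1],0],[0,[0,-0.02,0.2],0],[0,[0,-0.02,0.3],0],[0,[0,-0.02,0.4],0],[0,[0,-0.02,0.5],0],[0,[0,-0.02,0.56],0],[0,[0,-0.02,0.59],0],[0,[0,-0.02,0.59],0],[0,[0,-0.02,0.59],0],[0,[0,-0.02,0.59],0]])

```text
clock: 51.15
eef_pos: [0.6888, -0.0692, 0.1572]
tool_rot: [-0.078, 0.997, -0.0, 0.0]
ft_force: [0.3, 0.6, 0.3]
grip_width: 0.0134
```

move_arm(motion=[[36,[0,0,0],0],[36,[0,0,0],0],[36,[0,0,0],0],[36,[0,0,-0.4],0],[36,[0,0,-1.0],0],[36,[0,0,-1.7],0],[36,[0.2,0,-2.4],0],[36,[0.8,0,-2.8],0],[36,[1.4,0.4,-2.8],0],[36,[1.6,0.6,-2.8],0]])

```text
clock: 52.15
eef_pos: [0.6024, -0.0516, 0.2984]
tool_rot: [-0.077, 0.997, 0.0, 0.0]
ft_force: [0.4, -0.3, -0.5]
grip_width: 0.036
```

```bash
python3 -c "
from h import *
need(.6888,-.0682,.1575,189)
c,K,W=cam('wrist','w32.png')
c=cam('scene')[0];cv2.imwrite('pics/s32.png',cv2.resize(c[130:290,270:470,::-1],None,fx=3.7,fy=3.7,interpolation=cv2.INTER_CUBIC))
c=cam('side')[0];cv2.imwrite('pics/d32.png',c[:,:,::-1])"
```

```text
at [ 0.6024 -0.0516  0.2984] psi -171.13 t 52.15 w 0.036 F [ 0.4 -0.3 -0.5] j [-0.09  0.45  0.47  1.6   0.   -0.24] -> shift [-1.655 -0.594  2.818] roll -0.021
```

View pics/w32.png

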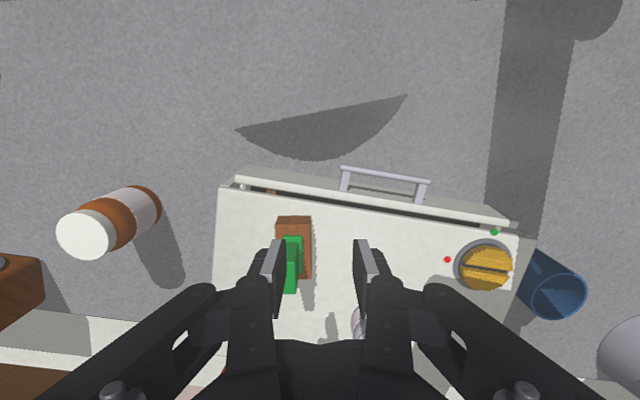

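View pics/s32.png

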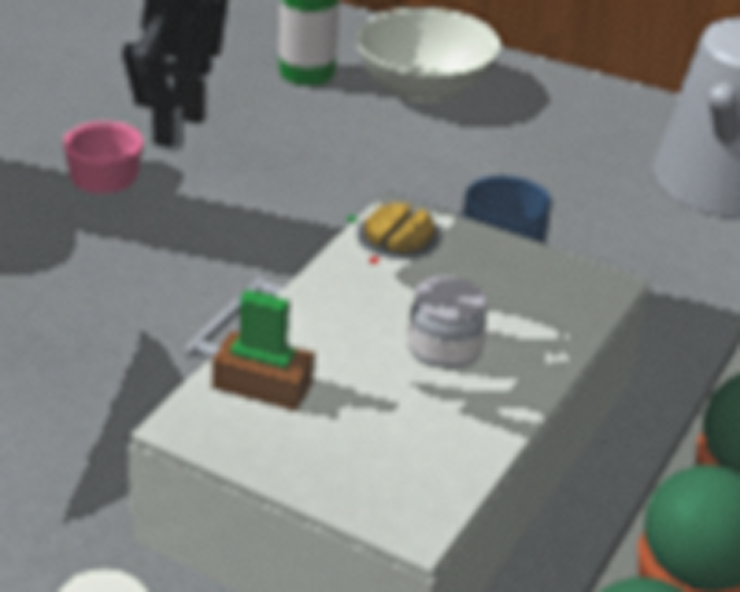

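View pics/d32.png

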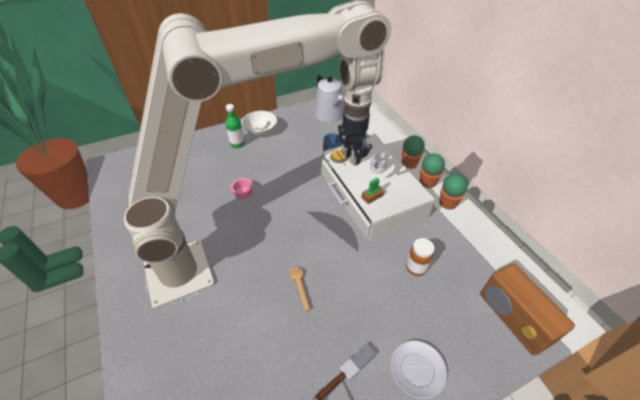

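```bash
python3 -c "
from workcell import *
print(job_done())"
```

```text
the job is handed in; nothing more can be done
None
```

The job is done and handed in at about 52 s of the 208 s allowed; no verdict was reported. All four dishes were there. Both orange bowls, the sippy cup and the smaller wooden spoon (118 mm; the other is 157 mm) are in the drawer.

- **Dishes:** the wrist view just before closing showed the bowls and cup upright and the spoon flat. After closing, only the spoon's tail could be seen, lying on the floor behind the panel.
- **Drawer:** I pushed it until the stop resisted with about 16 N. The panel's back edge then measured level with the unit's front, to within about 2 mm. In some views a dark strip shows above the panel; I read it as the opening above the panel's lower top edge. That reading rests on the measurement, as I did not push the drawer again after locking.
- **Lock:** I turned it with the key until the torque rose to about 1 N m at the stop. Afterwards the slot lay along the unit's width, towards the red dot, parallel to the unit's front within about 0.5°.
- **Key:** it stands upright in the holder with its collar on the top, and the gripper is clear of everything.
- **Other things:** in the last pictures they look unmoved, judged by eye.
- **Disagreement between checks:** one wrist view, taken with the tool slightly tilted, put the unit's front about 10 mm nearer the robot than the others, so I judged the drawer by the panel-to-unit difference within single pictures.

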